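# Move three projector lamps round to their own seats

## Task

The three projector lamps are sitting in one another's seats. Raise the clear guard of the test stand until its stay drops in and holds it up, then move the lamps round so that each stands fully seated in the seat marked with its own handle colour: blue (next to be tested) in the guarded test stand, green (tested good) in the green cradle, red (failed) in the red cradle, the same way round as they sit now; the free dark rubber mat is there to park one on in passing. Set the lamps down gently, tip none over, and leave the guard propped up.

Things in the scene. Friction and masses are not known exactly. Their poses are not given: they have to be found in the camera images.
- lamp_red_grip (a point): centre of the red carry handle of a loose projector lamp (0.24 kg), at first in the test stand. All lamps alike: handle bar 14 mm thick (x), 56 long (y), 18 high; grip it across x. Lamp 75 (x) by 168 mm (y); foot plate 55 by 148, centred 10 mm from this point towards -y, 91 mm below it; nothing under the bar reaches above 70 mm from the foot. +y: wire-bail end, -y: contact end, z up
- lamp_green_grip (a point): centre of the green carry handle of a loose projector lamp, at the start in the red cradle; otherwise like the red-handled lamp (same sizes and axes)
- lamp_blue_grip (a point): centre of the blue carry handle of a loose projector lamp, at the start in the green cradle; otherwise like the red-handled lamp (same sizes and axes)
- stand_seat (a point): where the handle centre of the lamp seated in the test stand belongs (grey, fixed, clear guard, blue strip), 99 mm above the worktop; x away from the robot, z up. Seats alike: floor 8 mm up, flared 12 mm guides with 4 mm play round the foot, 20 mm high contact block at the rear; a seated lamp's +y (bail) points along -x. Stand: cheeks 60 mm high at y = +-57, supply unit 106 high from x = 135 mm
- cradle_green_seat (a point): where the handle centre of the lamp seated in the green cradle belongs (low fixed grey cradle, 206 by 88 mm, green strips at front and rear), 99 mm above the worktop; x away from the robot, z up; seat as in the stand
- cradle_red_seat (a point): where the handle centre of the lamp seated in the red cradle belongs (low fixed grey cradle, 206 by 88 mm, red strips at front and rear), 99 mm above the worktop; x away from the robot, z up; seat as in the stand
- mat_center (a point): centre of the upper face of the free dark rubber mat (fixed; 200 mm along its x, 112 mm along its y, 3 mm thick): room to park one lamp on its foot, long side along the mat's x. x away from the robot, z up
- guard (a joint): opening angle of the test stand's clear guard, rad: 0 shut (as at the start), 1.56 at its stop. Its front edge goes up and back. It weighs 0.14 kg and falls shut unless raised past about 1.45, when the foot of the brass stay on its right side drops into a notch; let go, it then stays up, propped somewhere between 1.32 and 1.56. Upright it is 92 mm wide, top edge 0.27 m above the worktop
- guard_grip (a point): centre of the round black thumb grip on top of the guard near its front edge: a disc 26 mm across, 12 mm thick along this frame's y, 27 mm above the clear panel; gripped across the 12 mm it can turn between the fingers. Shut, it is 140 mm in front of and 30 mm above the hinge line; it moves on an arc of radius 143 mm. The frame turns with the guard (shut: z up, x away from the robot)
- guard_hinge (a point): middle of the guard's hinge line, 118 mm above the worktop, 128 mm behind the stand's seat point; the line runs along this frame's y; x points away from the robot, z up (fixed)

How it is judged:
On the way:
1. the guard is raised (value of joint guard above 1.2 rad), for 0.3 s.
At the end, for the whole second after the job is handed in: The guard stands propped above 1.2 rad; each lamp's handle centre is within 10 mm (horizontally) and 5 mm (in height) of the seat point of its own colour (blue: test stand), upright within 0.06 rad, in line with its seat within 0.12 rad, bail end to the front, released and at rest (value of joint guard above 1.2 rad and horizontal distance between lamp_red_grip and cradle_red_seat below 0.01 m and z of lamp_red_grip in the frame of cradle_red_seat between -0.005 and 0.005 m and angle between each of lamp_red_grip, lamp_green_grip, lamp_blue_grip's own z axis and vertical below 0.06 rad and angle between the y axis of lamp_red_grip and the x axis of cradle_red_seat, either way round below 0.12 rad and linear speed of each of lamp_red, lamp_green, lamp_blue below 0.02 m/s and horizontal distance between lamp_green_grip and cradle_green_seat below 0.01 m and z of lamp_green_grip in the frame of cradle_green_seat between -0.005 and 0.005 m and angle between the y axis of lamp_green_grip and the x axis of cradle_green_seat, either way round below 0.12 rad and horizontal distance between lamp_blue_grip and stand_seat below 0.01 m and z of lamp_blue_grip in the frame of stand_seat between -0.005 and 0.005 m and angle between the y axis of lamp_blue_grip and the x axis of stand_seat, either way round below 0.12 rad); the robot touches nothing.
It fails at once if a lamp is tipped over (angle between any of lamp_red_grip, lamp_green_grip, lamp_blue_grip's own z axis and vertical above 0.6 rad).
It fails at once if a lamp is dropped instead of set down ((linear speed of lamp_red above 0.6 m/s and contact force between the fingers and lamp_red below 0.1 N) or (linear speed of lamp_green above 0.6 m/s and contact force between the fingers and lamp_green below 0.1 N) or (linear speed of lamp_blue above 0.6 m/s and contact force between the fingers and lamp_blue below 0.1 N)).
It also fails if it takes over 128 s, if anything falls off the work surface, if the arm or the gripper's body presses on something with over 40 N, if the wrist force passes 120 N, or if a joint passes its speed limit or range.

## Robot

A 6-joint arm with a two-finger parallel gripper is mounted at the origin on a cart in front of the work surface, level with it; the furniture and walls round the work are solid. World frame = base frame: x ahead of the robot, y to its left, z up, the work surface at z = 0. Lengths are in m, angles in rad, forces in N, time in s.
With the tool pointing down it reaches from about 0.3 to 0.775 m from the base axis. Payload 14.6 kg.
Tool frame: the origin (TCP) lies at the very end of the fingers, on their centre line; the grasp point (between the pads) lies 19 mm behind it; y points along the fingers, x is the direction in which the jaws open and shut, and the axes are right-handed (so a half turn about y gives the same grasp; the last joint's range is limited). The gripper opens to 94 mm and grips with 3 to 60 N. Pads are 16 mm wide; open, the fingers measure 119 mm over their backs; the gripper's body (75 mm by 177 mm) begins 78 mm behind the grasp point.
Start: joints at [1.242, 0.3, 1.521, -0, 1.321, -0.067], TCP at [0.142, 0.531, 0.205] pointing down, gripper open.
Joint ranges: [-3.03, 3.03], [-0.79, 2.21], [0.23, 2.52], [-1.04, 4.18], [0, 3.07], [-2.55, 2.55]. Speed limits (rad/s): [2.22, 2.22, 2.57, 3.14, 3.14, 3.14].

## Interface

Orientations are given as [roll, pitch, yaw] about the fixed x, y, z axes, in that order (R = Rz(yaw) Ry(pitch) Rx(roll)).
In Python, from station import * gives the robot as it stands.
- The arm moves only by the tool send_rows, never from a script. Its argument "series" is text: rows parted by semicolons, each of 7 numbers parted by spaces: the turn, a rotation vector about the tool's x, y, z in units of 5 degrees (1.0 is 5 degrees), then the shift along the tool's x, y, z in cm, then the opening, from -1 (shut) to 1 (fully open). A call has exactly 10 rows; each row is the pose to reach, as a shift and turn from the pose commanded when the call began, along the tool's axes at that moment; what a row does not reach only later rows make up. A row lasts 1/12 s, in which the tool goes at most 41.7 mm and 7.16 degrees, less where a joint would pass 70% of its speed; a pose out of reach is approached as far as the arm can. A call with a gripper value outside its range is refused whole. The fingers move at their own pace and stop on an object; "newtons" is the grip in N (left out, the last holds). Time passes only in rows, so rows that repeat a pose let the fingers close, or fill a call up. It gives the time, the measured TCP pose, the force and the opening at its end, in the units of the state.
- get_obs(): the state, without advancing time (a new reading comes with each control period).
- camera(name): name is "scene" or "top" or "wrist"; returns the picture (480x640x3 uint8, red, green, blue); there is no depth.
- camera_info(name): a dict with "K" (3x3 intrinsics, pixels), "k1" (the pictures are not rectified: a ray, as slopes to the right and down, at radius r is drawn at 1 + k1 r^2 times it, then the intrinsics apply), "R" (3x3) and "t" (3): a world point X has camera coordinates R X + t; the wrist camera has in their place "mount" (4x4, takes a point from camera to tool coordinates, whose origin is the TCP and whose axes are the tool frame's). Camera axes: x right, y down, z forward; pixel columns grow to the right and rows downward; lengths in m; the calibration is good to about 2 mm. A picture is of the moment at which its call begins: read the wrist's pose just before it. camera_info takes no time and is no camera call.
- hand_in(): hands the job in, once; it reports no verdict.
The state is a dict: "time_s": time; "qpos": joint angles; "joint_vel": joint speeds; "tau": joint torques, N m; "ee_pos": TCP position; "eef_rot": TCP orientation; "force": force on the tool from outside, world axes, zero at the start; "moment": the same for the moment, N m; "grip_width": finger opening in m.
Only numpy, scipy, OpenCV 4.12 (cv2) and the standard library are available. Lean on these libraries where they do the work, as an engineer would, in place of code of your own. Each camera call takes 0.05 s, during which the arm holds its last target. There are 200 camera calls.

## Working session

There is one attempt and no reset: what is moved stays moved. The work goes in short steps, Python scripts to look and compute and a tool call to move; the robot and the scene stay as the last step left them, time stands still between calls to the robot, and variables do not carry over. Pictures are saved under pics/ and viewed, on a budget of 14 in all, crops included, one or two more only if the job needs it, and the job is handed in when it is done.

Besides the shell and the picture viewer there is one more tool, called after "Request:" as a command line: name --argument value ..., lists and objects as JSON in quotes. send_rows: Moves the arm, as the interface text tells. Its arguments: {"type":"object","properties":{"series":{"type":"string"},"newtons":{"type":"number"}},"required":["series"]}

```bash
mkdir -p pics; ls
python3 - <<'E'
from station import *
import cv2,json
for n in("top","scene"):
    cv2.imwrite(f"pics/{n}0.png",camera(n)[:,:,::-1])
    i=camera_info(n);print(n,i)
print(camera_info("wrist"));print(get_obs())
E
```

```text
pics
top {'K': array([[476.57329277,   0.        , 323.09206425],
       [  0.        , 476.57329277, 235.62578586],
       [  0.        ,   0.        ,   1.        ]]), 'k1': 0.004383120185656184, 'R': array([[ 0.01882168, -0.99953673, -0.02391797],
       [-0.98928636, -0.01515418, -0.14519933],
       [ 0.14476961,  0.02639462, -0.98911328]]), 't': array([0.05455729, 0.57586931, 0.95258545])}
scene {'K': array([[476.17967193,   0.        , 319.78178484],
       [  0.        , 476.17967193, 235.5005462 ],
       [  0.        ,   0.        ,   1.        ]]), 'k1': -0.07903580649401838, 'R': array([[ 0.44143992, -0.8971029 , -0.01836262],
       [-0.69595012, -0.32939731, -0.63808372],
       [ 0.56637816,  0.29445509, -0.769748  ]]), 't': array([-0.20037574,  0.46389492,  0.61437592])}
{'K': array([[360.166464  ,   0.        , 321.67430109],
       [  0.        , 360.166464  , 242.60821641],
       [  0.        ,   0.        ,   1.        ]]), 'k1': -0.008351900942872212, 'mount': array([[ 9.99999986e-01, -1.52445546e-04, -7.51689059e-05,
         2.54574172e-04],
       [ 3.8060736
[... 199 characters left out ...]
000000e+00,
         1.00000000e+00]])}
{'time_s': 0.1, 'qpos': array([ 1.24238954e+00,  3.00394239e-01,  1.52149611e+00, -5.20899114e-06,
        1.32067797e+00, -6.65865682e-02]), 'joint_vel': array([-0.00034189, -0.00107166, -0.00032291,  0.00046779,  0.00096409,
       -0.00070955]), 'tau': array([ 4.07457683e-04, -5.32643831e+01, -3.53274000e+01,  7.08956877e-02,
        2.35681218e-02, -5.64030188e-05]), 'ee_pos': array([0.14228734, 0.53104802, 0.20496443]), 'eef_rot': array([-1.57073644e+00,  9.73841011e-04,  1.30897743e+00]), 'force': array([-2.23448034e-04, -3.18460640e-01,  6.22969706e-01]), 'moment': array([-0.00842647, -0.040928  ,  0.01858102]), 'grip_width': 0.0940835940072295}
```

View pics/top0.png

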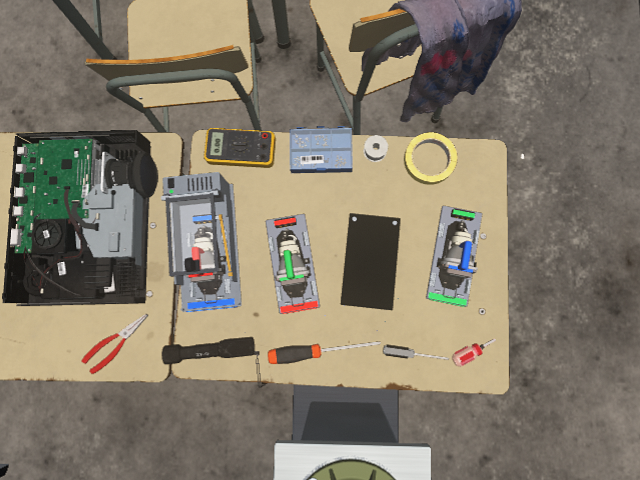

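View pics/scene0.png

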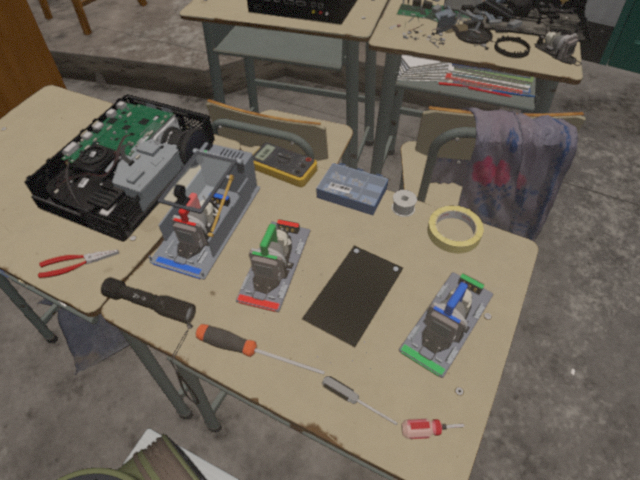

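The top view shows the stand (blue front strip near (211,304), red handle near (196,260)). It also shows the red cradle at (292,262) with the green lamp, the mat at (371,261) and the green cradle at (455,255) with the blue lamp. Next I'll segment the colours and triangulate.

```bash
cat > h.py <<'E'
from station import *
import cv2, numpy as np
from scipy.spatial.transform import Rotation as Rn
def und(i,uv):
    s=(np.array(uv,float)-[i["K"][0,2],i["K"][1,2]])/i["K"][0,0]
    return cv2.undistortPoints(np.array(uv,float).reshape(-1,1,2),i["K"],np.array([i["k1"],0,0,0.])).reshape(-1,2)
def pose(i,o=None):
    "camera->world R, origin"
    if "mount" in i:
        Rt=Rn.from_euler("xyz",o["eef_rot"]).as_matrix(); M=i["mount"]
        return Rt@M[:3,:3], Rt@M[:3,3]+o["ee_pos"]
    return i["R"].T, -i["R"].T@i["t"]
def onz(i,uv,z,o=None):
    R,c=pose(i,o); d=np.c_[und(i,uv),np.ones(len(und(i,uv)))]@R.T
    return c+d*((z-c[2])/d[:,2])[:,None]
def proj(i,X,o=None):
    R,c=pose(i,o); p=(np.atleast_2d(X)-c)@R; s=p[:,:2]/p[:,2:]
    s=s*(1+i["k1"]*(s**2).sum(1,keepdims=True)); return s*i["K"][0,0]+i["K"][:2,2]
def tri(rays):
    A=0;b=0
    for c,d in rays:
        P=np.eye(3)-np.outer(d,d)/(d@d);A=A+P;b=b+P@c
    return np.linalg.solve(A,b)
def blobs(im,col,amin=25,box=None):
    h=cv2.cvtColor(im,cv2.COLOR_RGB2HSV); H,S,V=[h[...,k].astype(int) for k in range(3)]
    m=(S>130)&(V>60)&{"red":(H<6)|(H>173),"green":(H>45)&(H<80),"blue":(H>98)&(H<125)}[col]
    if box: 
        q=np.zeros_like(m);q[box[1]:box[3],box[0]:box[2]]=1;m&=q
    n,l,st,c=cv2.connectedComponentsWithStats(m.astype(np.uint8))
    out=[]
    for k in range(1,n):
        if st[k,4]>=amin:
            ys,xs=np.nonzero(l==k); r=cv2.minAreaRect(np.c_[xs,ys].astype(np.float32))
            out.append((c[k].round(1),st[k,4],r))
    return out
E
python3 - <<'E'
from h import *
for n,bx in(("top",(155,150,500,330)),("scene",(140,170,500,390))):
    im=cv2.imread(f"pics/{n}0.png")[:,:,::-1];i=camera_info(n)
    for c in("red","green","blue"):
        for u,a,r in blobs(im,c,box=bx):
            print(n,c,u,a,np.round(r[1],0),round(r[2]),[onz(i,[u],z)[0,:2].round(3) for z in(.02,.106)])
im=cv2.imread("pics/top0.png")[165:325,155:490];cv2.imwrite("pics/c.png",cv2.resize(im,None,fx=2.38,fy=2.38,interpolation=cv2.INTER_CUBIC))
E
```

```text
top red [284.5 221.2] 111 [ 5. 21.] 81 [array([0.608, 0.149]), array([0.593, 0.139])]
top red [195.1 253.1] 85 [12.  6.] 90 [array([0.536, 0.338]), array([0.527, 0.312])]
top red [199.7 274.5] 65 [ 3. 24.] 83 [array([0.491, 0.326]), array([0.486, 0.301])]
top red [298.6 306.9] 255 [ 7. 37.] 81 [array([0.427, 0.113]), array([0.427, 0.107])]
top green [463.3 213.2] 104 [22.  5.] 11 [array([ 0.631, -0.234]), array([ 0.614, -0.21 ])]
top green [288.9 266.8] 231 [29. 23.] 81 [array([0.51 , 0.136]), array([0.503, 0.128])]
top green [446.8 299. ] 217 [38.  7.] 11 [array([ 0.449, -0.195]), array([ 0.447, -0.175])]
top blue [202.2 217.7] 72 [ 4. 18.] 83 [array([0.613, 0.327]), array([0.598, 0.302])]
top blue [464.5 257.7] 267 [25. 30.] 11 [array([ 0.536, -0.234]), array([ 0.527, -0.211])]
top blue [210.8 303.2] 282 [ 6. 46.] 84 [array([0.431, 0.299]), array([0.431, 0.276])]
scene red [190.3 199. ] 32 [ 3. 13.] 36 [array([0.583, 0.381]), array([0.523, 0.313])]
scene red [183.7 217.1] 154 [22. 14.] 15 [array([0.533, 0.362]), array([0.479, 0.296])]
scene red [287.8 223.3] 98 [21.  5.] 11 [array([0.613, 0.152]), array([0.549, 0.11 ])]
scene red [258.  301.5] 240 [41.  6.] 13 [array([0.422, 0.11 ]), array([0.381, 0.074])]
scene green [267.6 234.7] 79 [ 5. 22.] 25 [array([0.568, 0.175]), array([0.51, 0.13])]
scene green [425.8 361.1] 99 [40.  4.] 32 [array([ 0.443, -0.204]), array([ 0.399, -0.204])]
scene blue [217.4 195.5] 33 [8. 4.] 14 [array([0.618, 0.332]), array([0.554, 0.27 ])]
scene blue [178.3 265. ] 207 [44.  5.] 17 [array([0.426, 0.295]), array([0.384, 0.237])]
scene blue [457. 295.] 208 [ 8. 28.] 33 [array([ 0.592, -0.214]), array([ 0.531, -0.214])]
scene blue [439.4 310.4] 29 [13.  2.] 31 [array([ 0.547, -0.195]), array([ 0.491, -0.196])]
scene blue [453.9 318.5] 32 [12.  3.] 31 [array([ 0.542, -0.223]), array([ 0.486, -0.222])]
```

View pics/c.png

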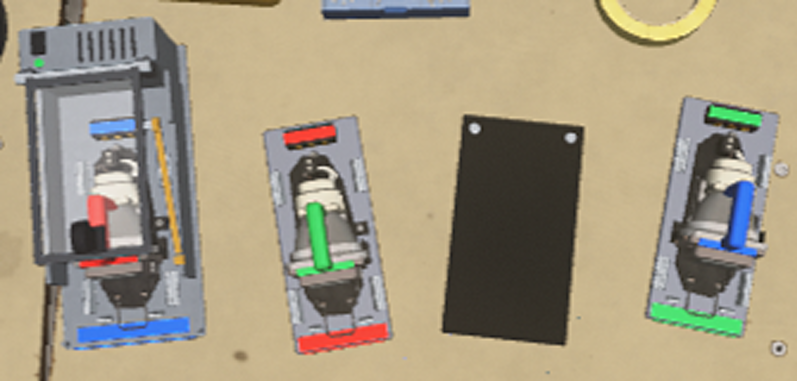

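The crop shows the red, green and blue lamps, strips and mat clearly. The black thumb grip is at about crop (88,236), and the brass stay is on the guard's right side. Seat estimates:
- Stand: (0.511, 0.311), yaw 0.17
- Red cradle: (0.507, 0.129), yaw 0.20
- Green cradle: (0.527, -0.212), yaw -0.19

I'm moving above the stand for a closer look.

Request:
send_rows --series "0 0 0 0 -3 0 1; 0 -1 0 -3 -5 -7 1; 0 -2 0 -5 -7 -12 1; 0 -3 0 -7 -7.5 -17 1; 0 -4 0 -9 -7.5 -21 1; 0 -4.9 0 -10.5 -7.5 -25 1; 0 -4.9 0 -12 -7.5 -29 1; 0 -4.9 0 -13.5 -7.5 -33 1; 0 -4.9 0 -14.3 -7.5 -35.7 1; 0 -4.9 0 -14.3 -7.5 -35.7 1"

```text
time_s: 0.93
ee_pos: [0.4397, 0.3074, 0.2802]
eef_rot: [-1.571, 0.0, 1.737]
force: [0.8, 1.5, -0.1]
grip_width: 0.0939
```

```bash
cat >> h.py <<'E'
def snap(name):
    o=get_obs(); im=camera("wrist"); cv2.imwrite(f"pics/{name}.png",im[:,:,::-1]); np.save(f"pics/{name}.npy",np.r_[o["ee_pos"],o["eef_rot"]]); return im,o
def load(name):
    p=np.load(f"pics/{name}.npy"); return cv2.imread(f"pics/{name}.png")[:,:,::-1],dict(ee_pos=p[:3],eef_rot=p[3:])
def go(p,yaw,o=None):
    "row values from the present pose to TCP p, tool straight down, tool-x heading yaw"
    o=o or get_obs(); R=Rn.from_euler("xyz",o["eef_rot"]); T=Rn.from_euler("xyz",[-np.pi/2,0,yaw])
    print("turn",np.round((R.inv()*T).as_rotvec(True)/5,2),"shift cm",np.round(R.inv().apply(np.array(p)-o["ee_pos"])*100,2))
E
python3 - <<'E'
from h import *
im,o=snap("w1"); print(o["time_s"],o["ee_pos"],o["eef_rot"])
i=camera_info("wrist")
for c in("red","green","blue"):
    for u,a,r in blobs(im,c): print(c,u,a,np.round(r[1]),round(r[2]),[onz(i,[u],z,o)[0,:2].round(3) for z in(.02,.108)])
E
```

```text
0.9333 [0.43965581 0.3073543  0.28016183] [-1.57068036e+00  2.56811278e-05  1.73654091e+00]
red [510.  137.4] 666 [13. 85.] 55 [array([0.317, 0.511]), array([0.329, 0.468])]
red [522.8 158.1] 617 [12. 79.] 59 [array([0.337, 0.532]), array([0.345, 0.485])]
red [170.1 175.8] 818 [13. 64.] 89 [array([0.427, 0.12 ]), array([0.417, 0.155])]
red [316.7 266. ] 360 [44. 14.] 2 [array([0.51 , 0.312]), array([0.483, 0.309])]
red [315.  315.8] 47 [ 4. 10.] 90 [array([0.578, 0.321]), array([0.537, 0.316])]
green [145.7 257.7] 1078 [43. 57.] 0 [array([0.535, 0.096]), array([0.503, 0.136])]
blue [319.8 204.4] 821 [79. 10.] 3 [array([0.432, 0.303]), array([0.42 , 0.302])]
blue [311.2 342.5] 86 [32.  3.] 0 [array([0.617, 0.322]), array([0.569, 0.317])]
```

View pics/w1.png

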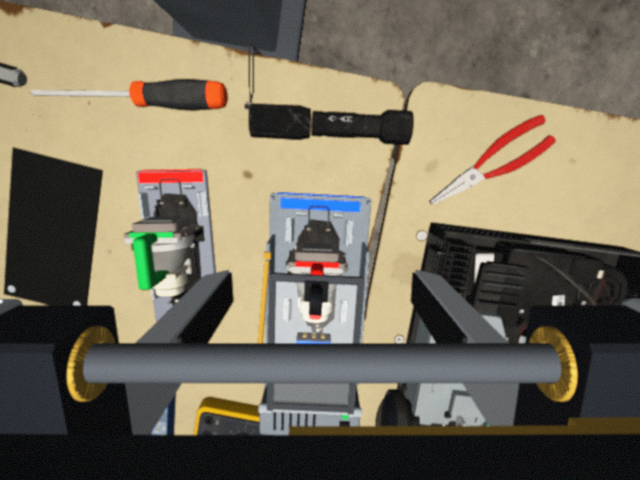

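The wrist view, upside down relative to the top view, shows the stand front strip at (320,204), the grip disc at about (316,299), the red cradle at (172,230) and the mat at left. Next I'll fit strips, handles and grip across the views.

Run:
```python
from h import *
it=camera_info("top");iw=camera_info("wrist");isc=camera_info("scene");_,o=load("w1");im=cv2.imread("pics/top0.png")[:,:,::-1];w=load("w1")[0]
def ray(i,uv,o=None):
    R,c=pose(i,o);return c,R@np.r_[und(i,[uv])[0],1]
print("red front",tri([ray(it,(298.6,306.9)),ray(iw,(170.1,175.8),o),ray(isc,(258,301.5))]))
print("stand front",tri([ray(it,(210.8,303.2)),ray(iw,(319.8,204.4),o),ray(isc,(178.3,265))]))
print("stand rear",tri([ray(it,(202.2,217.7)),ray(iw,(311.2,342.5),o)]))
print("red rear",tri([ray(it,(284.5,221.2)),ray(isc,(287.8,223.3))]))
# strip yaw from pixels on plane
def yaw(i,im,col,u,z,o=None):
    h=cv2.cvtColor(im,cv2.COLOR_RGB2HSV).astype(int)
    m=(h[...,1]>130)&(h[...,2]>60)&{"red":(h[...,0]<6)|(h[...,0]>173),"green":(h[...,0]>45)&(h[...,0]<80),"blue":(h[...,0]>98)&(h[...,0]<125)}[col]
    _,l=cv2.connectedComponents(m.astype(np.uint8)); ys,xs=np.nonzero(l==l[int(u[1]+.5),int(u[0]+.5)])
    P=onz(i,np.c_[xs,ys],z,o)[:,:2]; r=cv2.minAreaRect((P*1000).astype(np.float32)); 
    d=np.linalg.svd(P-P.mean(0),full_matrices=False)[2][0]; d*=np.sign(d[1])
    return "yaw",round(float(np.arctan2(-d[0],d[1])),3),"rect",np.round(r[0]),np.round(r[1]),round(r[2])
print("stand f",yaw(it,im,"blue",(210.8,303.2),.009),yaw(iw,w,"blue",(319.8,204.4),.009,o))
print("red f",yaw(it,im,"red",(298.6,306.9),.009),yaw(iw,w,"red",(170.1,175.8),.009,o))
print("green f",yaw(it,im,"green",(446.8,299),.009))
print("red r",yaw(it,im,"red",(284.5,221.2),.03),"green r",yaw(it,im,"green",(463.3,213.2),.03),"stand r",yaw(it,im,"blue",(202,217.7),.03))
c=np.array([(463,115),(584,126),(567,345),(442,331)])/2.38+[155,165]
m=onz(it,c,.003)[:,:2];print("mat",m.round(3),m.mean(0),np.linalg.norm(np.roll(m,-1,0)-m,axis=1).round(3),np.arctan2(*(m[0]-m[3])[::-1]),np.arctan2(*(m[1]-m[2])[::-1]))
print("grip top px",proj(it,[[.505,.31,.148]]), "disc",onz(iw,[(316,300)],.148,o),onz(it,[(155+88/2.38,165+236/2.38)],.148))
```

```text
red front [0.42757044 0.11486904 0.00862844]
stand front [0.43181532 0.30272467 0.00778058]
stand rear [0.61030881 0.32225557 0.03313775]
red rear [0.60668094 0.14778834 0.02840144]
stand f ('yaw', 0.116, 'rect', array([431., 301.]), array([13., 99.]), 7) ('yaw', 0.114, 'rect', array([433., 303.]), array([13., 99.]), 7)
red f ('yaw', 0.184, 'rect', array([426., 114.]), array([15., 79.]), 10) ('yaw', 0.186, 'rect', array([429., 115.]), array([16., 80.]), 11)
green f ('yaw', -0.179, 'rect', array([ 449., -198.]), array([78., 15.]), 80)
red r ('yaw', 0.17, 'rect', array([607., 147.]), array([11., 45.]), 10) green r ('yaw', -0.18, 'rect', array([ 629., -231.]), array([46., 10.]), 79) stand r ('yaw', 0.121, 'rect', array([611., 324.]), array([ 9., 39.]), 8)
mat [[ 0.631  0.009]
 [ 0.622 -0.102]
 [ 0.424 -0.086]
 [ 0.434  0.025]] [ 0.52777303 -0.0385536 ] [0.111 0.199 0.112 0.197] -0.08435296977338194 -0.08052352558504329
grip top px [[189.15364483 262.53465843]] disc [[0.5032621  0.31209502 0.148     ]] [[0.50205968 0.30453677 0.148     ]]
```

Request:
send_rows --series "0 0.3 0 -0.4 2 -3.2 -0.15; 0 0.58 0 -0.7 4 -6.35 -0.15; 0 0.58 0 -0.7 7 -6.35 -0.15; 0 0.58 0 -0.7 10 -6.35 -0.15; 0 0.58 0 -0.7 12 -6.35 -0.15; 0 0.58 0 -0.7 13.5 -6.35 -0.15; 0 0.58 0 -0.7 14.7 -6.35 -0.15; 0 0.58 0 -0.7 14.7 -6.35 -0.15; 0 0.58 0 -0.7 14.7 -6.35 -0.15; 0 0.58 0 -0.7 14.7 -6.35 -0.15" --newtons 15

```text
time_s: 1.82
ee_pos: [0.5025, 0.3129, 0.1343]
eef_rot: [-1.572, -0.001, 1.686]
force: [0.9, 0.5, 0.1]
grip_width: 0.04
```

Run:
```python
from h import *
snap("w2")
```

```text
(no output)
```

View pics/w2.png

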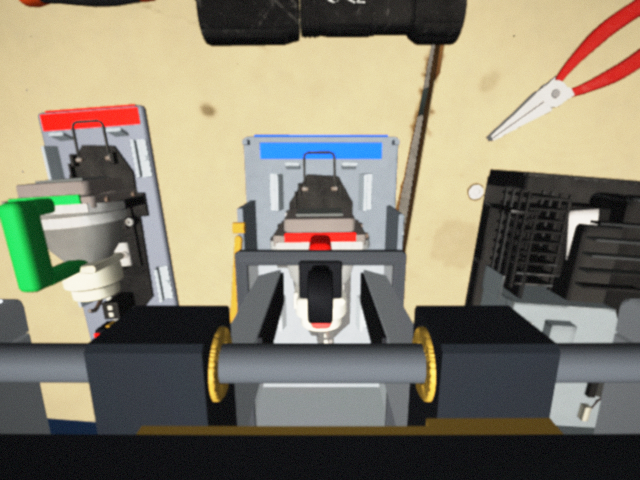

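The disc, at (319,294), sits between the fingertips, where the grasp point projects to (321,297). I'm closing and lifting along the arc.

Request:
send_rows --series "0 0 0 0 0 0 -1; 0 0 0 0 0 0 -1; 0 0 0 0 0 0 -1; 0 0 0 0 0 0 -1; 0 0 0 0 0 0 -1; 0 0 0 0 -1 -0.25 -1; 0 0 0 0 -2.06 -0.6 -1; 0 0 0 0 -3.05 -1.0 -1; 0 0 0 0 -4.0 -1.51 -1; 0 0 0 0 -4.0 -1.51 -1" --newtons 15

```text
time_s: 2.7
ee_pos: [0.5185, 0.3139, 0.176]
eef_rot: [-1.573, 0.0, 1.685]
force: [-2.6, -7.2, 2.4]
grip_width: 0.0119
```

Request:
send_rows --series "0 0 0 0 -1.78 -1.18 -1; 0 0 0 0 -3.37 -2.62 -1; 0 0 0 0 -4.73 -4.28 -1; 0 0 0 0 -5.82 -6.12 -1; 0 0 0 0 -6.62 -8.11 -1; 0 0 0 0 -7.12 -10.2 -1; 0 0 0 0 -7.3 -12.33 -1; 0 0 0 0 -7.28 -13.4 -1; 0 0 0 0 -7.17 -14.47 -1; 0 0 0 0 -7.1 -14.9 -1"

```text
time_s: 3.53
ee_pos: [0.6665, 0.331, 0.2458]
eef_rot: [-1.573, -0.0, 1.685]
force: [-0.1, -4.5, 4.5]
grip_width: 0.0122
```

Run:
```python
from h import *
cv2.imwrite("pics/s1.png",cv2.resize(camera("scene")[100:340,80:400,::-1],None,fx=2.4,fy=2.4))
o=get_obs();print(o["ee_pos"],o["force"],o["grip_width"],o["qpos"])
```

```text
[0.6666937  0.33097384 0.24575465] [ 1.48736219 -3.61820233  5.38081394] 0.011788017469561856 [ 4.11726251e-01  7.64403986e-01  7.39722512e-01 -3.35548016e-04
  1.63521329e+00 -1.27336758e+00]
```

View pics/s1.png

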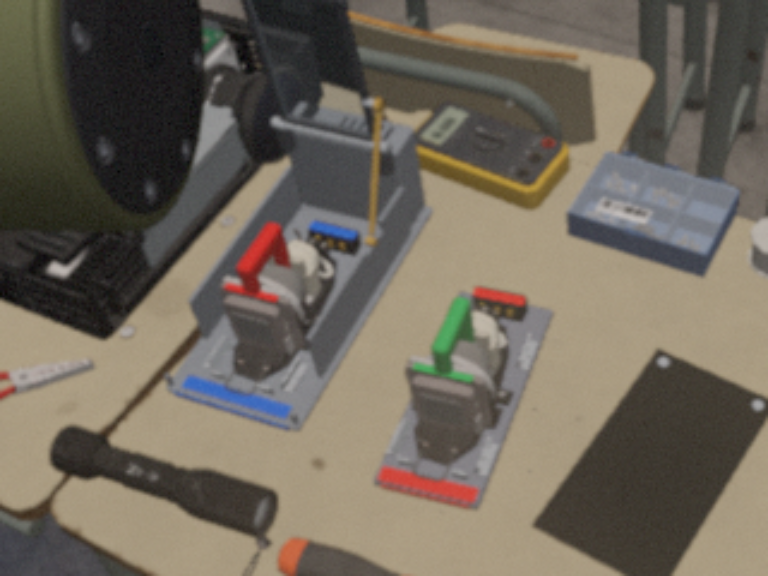

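The guard is up at about 1.53 rad by arc geometry, with the brass stay upright and its foot at (370,240). I'm releasing and retreating to a hover in front of the stand.

Request:
send_rows --series "0 0 0 0 0 0 -0.5; 0 0 0 0 0 0 -0.2; 0 0 0 0 0 0 -0.2; 0 0 0 0 -2 0 -0.2; 0 0 0 0 -4 0 -0.2; 0 0 0 0 -6 1 -0.2; 0 0 0 0 -6.5 4.5 0; 0 0 0 0 -6.5 8 0; 0 0 0 0 -6.5 11.5 0; 0 0 0 0 -6.5 15 0"

```text
time_s: 4.42
ee_pos: [0.5139, 0.3139, 0.3093]
eef_rot: [-1.571, -0.0, 1.686]
force: [-0.5, 1.6, 1.1]
grip_width: 0.0467
```

Request:
send_rows --series "0 0 0 0 0 3 0.1; 0 0 0 0 2 5 0.1; 0 0 0 0 5 5 0.1; 0 0 0 0 8 5 0.1; 0 0 0 0 8.5 5 0.1; 0 0 0 0 8.5 5 0.1; 0 0 0 0 8.5 5 0.1; 0 0 0 0 8.5 5 0.1; 0 0 0 0 8.5 5 0.1; 0 0 0 0 8.5 5 0.1"

```text
time_s: 5.25
ee_pos: [0.4668, 0.3086, 0.2252]
eef_rot: [-1.572, -0.001, 1.686]
force: [-0.0, -0.5, 0.8]
grip_width: 0.0513
```

Run:
```python
from h import *
im,o=snap("w3");i=camera_info("wrist");print(o["ee_pos"])
for c in("red","blue","green"):
    for u,a,r in blobs(im,c): print(c,u,a,np.round(r[1]),round(r[2]),[onz(i,[u],z,o)[0,:2].round(4) for z in(.008,.033,.108)])
```

```text
[0.46681886 0.30862496 0.2252177 ]
red [539.1  95. ] 943 [ 15. 102.] 53 [array([0.3145, 0.5172]), array([0.32  , 0.5035]), array([0.3367, 0.4625])]
red [554.6 118.9] 881 [14. 94.] 56 [array([0.3356, 0.5393]), array([0.3398, 0.5243]), array([0.3525, 0.4791])]
red [147.4 161.5] 1057 [15. 74.] 86 [array([0.4286, 0.1152]), array([0.427 , 0.1269]), array([0.4221, 0.162 ])]
red [320.4 277.6] 1251 [68. 51.] 89 [array([0.5378, 0.315 ]), array([0.5292, 0.3141]), array([0.5036, 0.3114])]
blue [286. 175.] 27 [26.  0.] 180 [array([0.4259, 0.2647]), array([0.4244, 0.2669]), array([0.42  , 0.2737])]
blue [320.9 185.6] 1076 [11. 91.] 90 [array([0.4329, 0.3035]), array([0.431 , 0.3033]), array([0.4252, 0.3028])]
blue [ 56.2 402.1] 43 [ 8. 10.] 90 [array([7.421e-01, 1.000e-04]), array([0.7207, 0.019 ]), array([0.6564, 0.0759])]
green [119.5 255.9] 1742 [67. 50.] 87 [array([0.5382, 0.0838]), array([0.5297, 0.0975]), array([0.504 , 0.1385])]
green [590.4 404. ] 493 [16. 41.] 13 [array([0.6672, 0.6764]), array([0.6505, 0.6527]), array([0.6004, 0.5816])]
```

View pics/w3.png

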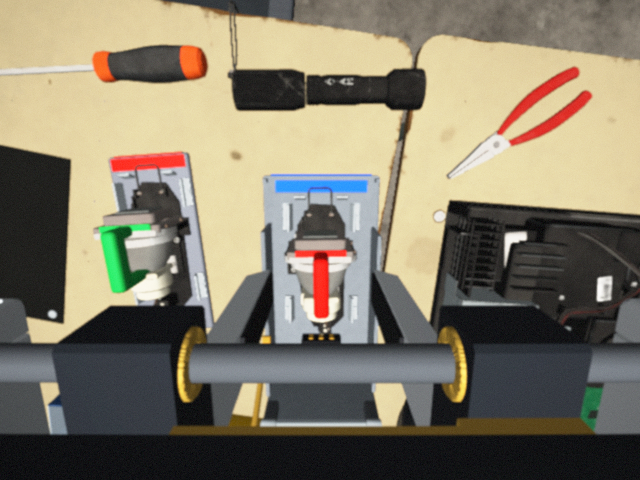

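The bar's top centre is near (320,286), which matches the seat prediction (0.515, 0.312). I'm grasping the red lamp.

Request:
send_rows --series "0 0 0 -0.2 0 -3 0.1; 0 0 0 -0.2 2 -4.7 0.1; 0 0 0 -0.2 5.5 -4.7 0.1; 0 0 0 -0.2 9 -4.7 0.1; 0 0 0 -0.2 11.5 -4.7 0.1; 0 0 0 -0.2 13 -4.7 0.1; 0 0 0 -0.2 14.2 -4.7 0.1; 0 0 0 -0.2 14.2 -4.7 0.1; 0 0 0 -0.2 14.2 -4.7 -0.6; 0 0 0 -0.2 14.2 -4.7 -1" --newtons 25

```text
time_s: 6.13
ee_pos: [0.514, 0.3122, 0.0836]
eef_rot: [-1.573, -0.001, 1.686]
force: [0.1, -0.3, 1.1]
grip_width: 0.0417
```

Request:
send_rows --series "0 0 0 0 0 0 -1; 0 0 0 0 0 0 -1; 0 0 0 0 0 0 -1; 0 0 0 0 -0.5 0 -1; 0 0 0 0 -1.5 0 -1; 0 0 0 0 -3 0 -1; 0 0 0 0 -5 0 -1; 0 0 0 0 -8 0 -1; 0 0 0 0 -11 0 -1; 0 0 0 0 -14 0 -1"

```text
time_s: 6.97
ee_pos: [0.513, 0.3117, 0.2243]
eef_rot: [-1.571, 0.0, 1.686]
force: [-0.2, -0.1, -2.2]
grip_width: 0.0137
```

Request:
send_rows --series "0 0.2 0 -2 0 0.2 -1; 0 0.5 0 -5.5 0 0.5 -1; 0 0.8 0 -9.5 0 1 -1; 0 1.1 0 -13.5 0 1.4 -1; 0 1.4 0 -17.5 0 1.8 -1; 0 1.7 0 -21.5 0 2.2 -1; 0 2 0 -25.5 0 2.6 -1; 0 2.26 0 -29.5 0 3 -1; 0 2.26 0 -33 0 3.3 -1; 0 2.26 0 -34.8 0 3.5 -1"

```text
time_s: 7.8
ee_pos: [0.5182, -0.0413, 0.2231]
eef_rot: [-1.571, 0.001, 1.486]
force: [1.1, -0.2, -2.2]
grip_width: 0.0139
```

Request:
send_rows --series "0 0 0 0 0 0 -1; 0 0 0 0 0 0 -1; 0 0 0 0 2 0 -1; 0 0 0 0 5 0 -1; 0 0 0 0 8 0 -1; 0 0 0 0 10 0 -1; 0 0 0 0 11.5 0 -1; 0 0 0 0 12.5 0 -1; 0 0 0 0 13.2 0 -1; 0 0 0 0 13.6 0 -1"

```text
time_s: 8.63
ee_pos: [0.5187, -0.0372, 0.086]
eef_rot: [-1.571, -0.0, 1.49]
force: [-0.4, -0.5, -3.4]
grip_width: 0.0135
```

Run:
```python
from h import *
o=get_obs();print(o["ee_pos"],o["force"])
cv2.imwrite("pics/t1.png",cv2.resize(camera("top")[160:340,150:500,::-1],None,fx=2.2,fy=2.2))
go([.518,-.0377,.079],1.489)
```

```text
[ 0.51868173 -0.03717029  0.08596139] [-0.43357611 -0.50748329 -3.38502644]
turn [-0.  0.  0.] shift cm [-0.04  0.67  0.05]
```

View pics/t1.png

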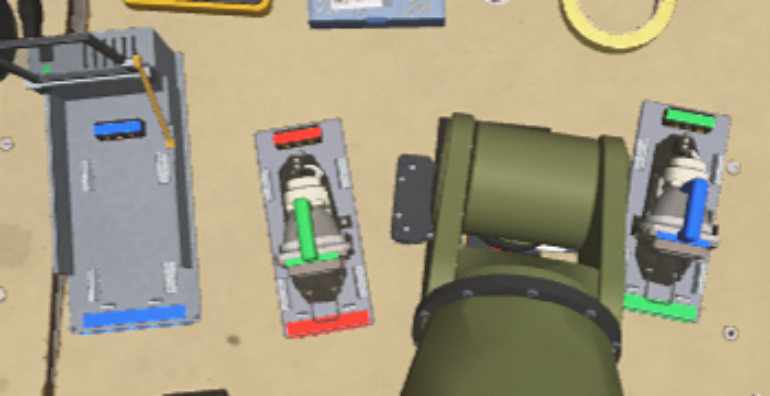

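The guard stays propped after release (stay from (137,62) to (170,142)) and the stand is empty. I'm setting red on the mat, releasing, and lifting.

Request:
send_rows --series "0 0 0 0 0.2 0 -1; 0 0 0 0 0.4 0 -1; 0 0 0 0 0.6 0 -1; 0 0 0 0 0.7 0 -1; 0 0 0 0 0.75 0 -1; 0 0 0 0 0.75 0 -1; 0 0 0 0 0.75 0 -1; 0 0 0 0 0.75 0 -0.7; 0 0 0 0 0.75 0 -0.3; 0 0 0 0 0.75 0 0"

```text
time_s: 9.52
ee_pos: [0.5192, -0.0379, 0.0797]
eef_rot: [-1.573, 0.0, 1.489]
force: [0.0, -0.2, -0.1]
grip_width: 0.0236
```

Request:
send_rows --series "0 0 0 0 0 0 0.1; 0 0 0 0 -2 0 0.1; 0 0 0 0 -5 0 0.1; 0 0 0 0 -8 0 0.1; 0 0 0 0 -11 0 0.1; 0 0 0 0 -14 0 0.1; 0 0 0 0 -15 2 0.1; 0 0 0 0 -15 5 0.1; 0 0 0 0 -15 5 0.1; 0 0 0 0 -15 5 0.1"

```text
time_s: 10.35
ee_pos: [0.4683, -0.0338, 0.2292]
eef_rot: [-1.572, 0.0, 1.489]
force: [1.1, -0.6, -0.4]
grip_width: 0.0515
```

Run:
```python
from h import *
im,o=snap("w4");i=camera_info("wrist");print(o["ee_pos"])
for c in("red","blue","green"):
    for u,a,r in blobs(im,c): print(c,u,a,np.round(r[1]),round(r[2]),[onz(i,[u],z,o)[0,:2].round(4) for z in(.008,.033,.108)])
go([.485,-.205,.225],1.391)
```

```text
[ 0.4683353  -0.0337525   0.22917126]
red [108.5 112.7] 677 [27. 46.] 54 [array([ 0.3397, -0.2491]), array([ 0.3437, -0.2353]), array([ 0.3557, -0.194 ])]
red [133.8 117.5] 43 [ 2. 24.] 52 [array([ 0.3467, -0.2233]), array([ 0.3503, -0.2112]), array([ 0.361 , -0.1747])]
red [455.2 168.9] 1061 [15. 75.] 75 [array([0.4283, 0.1155]), array([0.4268, 0.1065]), array([0.4222, 0.0795])]
red [322.  279.3] 1159 [66. 50.] 89 [array([ 0.5427, -0.0396]), array([ 0.5341, -0.039 ]), array([ 0.508 , -0.0369])]
blue [607.1 152.1] 68 [ 1. 64.] 79 [array([0.4237, 0.2801]), array([0.4225, 0.2608]), array([0.4187, 0.203 ])]
blue [610.6 162.7] 697 [12. 60.] 79 [array([0.4353, 0.2851]), array([0.4334, 0.2655]), array([0.4275, 0.2067])]
blue [140.4 290.8] 692 [27. 49.] 90 [array([ 0.5395, -0.2548]), array([ 0.531 , -0.2407]), array([ 0.5056, -0.1983])]
blue [389.4 415.3] 351 [14. 41.] 84 [array([0.7345, 0.0319]), array([0.7138, 0.0282]), array([0.6519, 0.0168])]
green [175.  213.3] 778 [71. 11.] 6 [array([ 0.4515, -0.1976]), array([ 0.4485, -0.1871]), array([ 0.4396, -0.1554])]
green [504.5 259.6] 1634 [69. 52.] 75 [array([0.5363, 0.1728]), array([0.528 , 0.1603]), array([0.5032, 0.1225])]
turn [ 0.01  1.12 -0.  ] shift cm [-16.93   0.4   -3.  ]
```

Request:
send_rows --series "0 0.2 0 -2 0 -0.4 0.1; 0 0.4 0 -5 0 -1 0.1; 0 0.6 0 -9 0 -1.5 0.1; 0 0.8 0 -12.5 0.2 -2.2 0.1; 0 1 0 -15.5 0.4 -2.7 0.1; 0 1.12 0 -16.9 0.4 -3 0.1; 0 1.12 0 -16.9 0.4 -3 0.1; 0 1.12 0 -16.9 0.4 -3 0.1; 0 1.12 0 -16.9 0.4 -3 0.1; 0 1.12 0 -16.9 0.4 -3 0.1"

```text
time_s: 11.23
ee_pos: [0.4851, -0.2034, 0.2248]
eef_rot: [-1.571, -0.0, 1.393]
force: [0.5, 0.5, -0.1]
grip_width: 0.0514
```

Run:
```python
from h import *
im,o=snap("w5");i=camera_info("wrist");print(o["ee_pos"],o["eef_rot"])
for c in("red","blue","green"):
    for u,a,r in blobs(im,c): print(c,u,a,np.round(r[1]),round(r[2]),[onz(i,[u],z,o)[0,:2].round(4) for z in(.008,.033,.108)])
s=np.array([.5327,-.213]);print(proj(i,[[*s,.108],[*(s-.028*np.array([.984,-.179])),.108],[*(s+.028*np.array([.984,-.179])),.108]],o))
go([*s,.0836],1.391)
```

```text
[ 0.48508607 -0.20342917  0.22481483] [-1.57099428e+00 -4.31897598e-05  1.39276821e+00]
red [260.8  67.9] 36 [ 2. 25.] 47 [array([ 0.3236, -0.2371]), array([ 0.3298, -0.2342]), array([ 0.3483, -0.2257])]
red [266.7  74.5] 374 [13. 30.] 48 [array([ 0.3307, -0.2325]), array([ 0.3365, -0.2299]), array([ 0.3537, -0.2222])]
red [278.2  89.4] 80 [ 3. 28.] 49 [array([ 0.3467, -0.2238]), array([ 0.3515, -0.2218]), array([ 0.3657, -0.2158])]
red [247.7  97. ] 223 [25.  9.] 49 [array([ 0.3483, -0.2563]), array([ 0.3529, -0.2523]), array([ 0.3668, -0.2401])]
red [607.  112.8] 1029 [16. 72.] 69 [array([0.4294, 0.1102]), array([0.4289, 0.0911]), array([0.4274, 0.0339])]
red [509.5 235.7] 1824 [70. 52.] 90 [array([0.5435, 0.0012]), array([ 0.5358, -0.011 ]), array([ 0.5127, -0.0476])]
red [636.8 279.5] 57 [11.  5.] 90 [array([0.6225, 0.1451]), array([0.6098, 0.1238]), array([0.5717, 0.0599])]
blue [320.1 279.7] 1177 [67. 51.] 90 [array([ 0.557 , -0.2182]), array([ 0.5485, -0.2165]), array([ 0.5228, -0.2115])]
green [322.1 186.1] 812 [12. 71.] 90 [array([ 0.4517, -0.1969]), array([ 0.4498, -0.1966]), array([ 0.4441, -0.1956])]
[[320.46052469 290.57748531]
 [320.49227718 259.67189216]
 [320.43020267 320.22198241]]
turn [ 0.    0.02 -0.  ] shift cm [-0.09 14.13 -4.85]
```

View pics/w5.png

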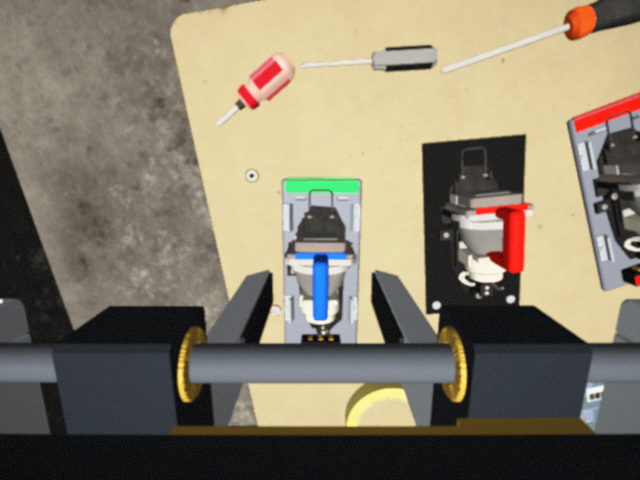

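The blue bar runs from (320,257) to (320,319), within 2 px of the prediction, and the red lamp stands upright on the mat. I'm grasping blue and lifting.

Request:
send_rows --series "0 0 0 -0.1 0 -3 0.1; 0 0 0 -0.1 2 -4.85 0.1; 0 0 0 -0.1 5.5 -4.85 0.1; 0 0 0 -0.1 9 -4.85 0.1; 0 0 0 -0.1 11.5 -4.85 0.1; 0 0 0 -0.1 13 -4.85 0.1; 0 0 0 -0.1 14.1 -4.85 0.1; 0 0 0 -0.1 14.1 -4.85 0.1; 0 0 0 -0.1 14.1 -4.85 -0.6; 0 0 0 -0.1 14.1 -4.85 -1"

```text
time_s: 12.12
ee_pos: [0.533, -0.2143, 0.0851]
eef_rot: [-1.573, 0.001, 1.391]
force: [0.8, 1.5, -0.4]
grip_width: 0.0417
```

Request:
send_rows --series "0 0 0 0 0 0 -1; 0 0 0 0 0 0 -1; 0 0 0 0 0 0 -1; 0 0 0 0 -0.5 0 -1; 0 0 0 0 -1.5 0 -1; 0 0 0 0 -3 0 -1; 0 0 0 0 -5 0 -1; 0 0 0 0 -8 0 -1; 0 0 0 0 -11 0 -1; 0 0 0 0 -14.5 0 -1"

```text
time_s: 12.95
ee_pos: [0.5317, -0.214, 0.2301]
eef_rot: [-1.569, -0.0, 1.391]
force: [0.8, 0.1, -1.4]
grip_width: 0.0137
```

Run:
```python
from h import *
o=get_obs();print(o["ee_pos"],o["eef_rot"],o["force"],o["grip_width"])
go([.515,.3122,.228],1.686)
```

```text
[ 0.53171856 -0.21399857  0.23008437] [-1.56947429e+00 -3.47866708e-04  1.39102013e+00] [ 0.76401481  0.06715928 -1.3601115 ] 0.013682136650297012
turn [-0.01 -3.38  0.01] shift cm [51.47  0.24 11.05]
```

Request:
send_rows --series "0 -0.3 0 2 0 0.5 -1; 0 -0.7 0 5.5 0 1.2 -1; 0 -1.1 0 9.5 0 2.1 -1; 0 -1.5 0 13.5 0 3.2 -1; 0 -1.9 0 17.5 0 4.3 -1; 0 -2.3 0 21.5 0 5.4 -1; 0 -2.7 0 25.5 0 6.5 -1; 0 -3 0 29.5 0 7.6 -1; 0 -3.2 0 33.5 0 8.7 -1; 0 -3.38 0 37 0 9.7 -1"

```text
time_s: 13.78
ee_pos: [0.5023, 0.1695, 0.2297]
eef_rot: [-1.572, -0.0, 1.687]
force: [0.8, 0.2, -1.7]
grip_width: 0.0136
```

Run:
```python
from h import *
go([.515,.3122,.228],1.686)
```

```text
turn [0.01 0.02 0.  ] shift cm [14.03  0.18 -2.92]
```

Request:
send_rows --series "0 0 0 3 0 -0.3 -1; 0 0 0 6 0 -0.6 -1; 0 0 0 9 0 -1.2 -1; 0 0 0 12 0 -2 -1; 0 0 0 13.5 0 -2.6 -1; 0 0 0 14 0 -2.9 -1; 0 0 0 14 0 -2.9 -1; 0 0 0 14 3 -2.9 -1; 0 0 0 14 6 -2.9 -1; 0 0 0 14 7 -2.9 -1"

```text
time_s: 14.62
ee_pos: [0.5145, 0.3075, 0.1551]
eef_rot: [-1.566, 0.002, 1.685]
force: [-0.1, -0.8, -3.6]
grip_width: 0.0141
```

Run:
```python
from h import *
im,o=snap("w6");i=camera_info("wrist");print(o["ee_pos"],o["eef_rot"],o["force"])
for u,a,r in blobs(im,"blue"): print(u,a,np.round(r[1]),round(r[2]),onz(i,[u],.008,o)[0,:2].round(4))
go([.515,.3122,.0836],1.686)
```

```text
[0.51449872 0.30748583 0.15514405] [-1.56602148  0.00202331  1.68491267] [-0.13487898 -0.82955354 -3.57597802]
[315. 125.] 97 [96.  0.] 180 [0.4233 0.2904]
[328.9 138.5] 1747 [ 15. 114.] 90 [0.4331 0.3037]
[321.6 279.3] 3809 [113.  88.] 90 [0.5621 0.3121]
[ 90.7 409.9] 1085 [99. 21.] 5 [0.7334 0.0875]
turn [-0.06 -0.01 -0.03] shift cm [ 0.47  7.14 -0.15]
```

View pics/w6.png

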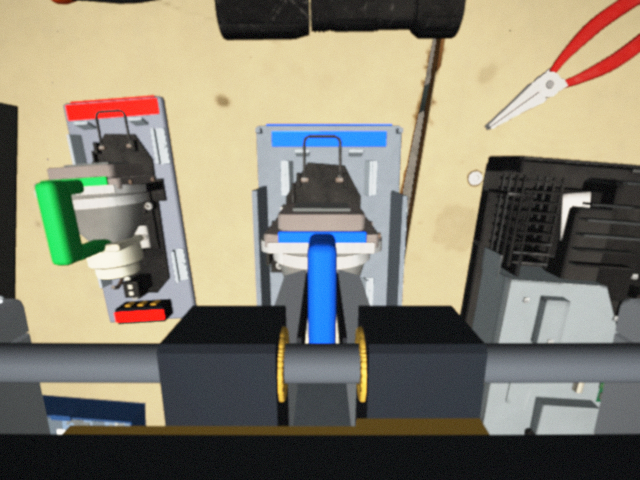

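Request:
send_rows --series "0 0 0 0 0 0 -1; 0 0 0 0 0 0 -1; 0 0 0 0 1 0 -1; 0 0 0 0 2 0 -1; 0 0 0 0 2.5 0 -1; 0 0 0 0 3 0 -1; 0 0 0 0 3 0 -1; 0 0 0 0 3 0 -1; 0 0 0 0 3 0 -1; 0 0 0 0 3 0 -1"

```text
time_s: 15.5
ee_pos: [0.516, 0.3096, 0.1291]
eef_rot: [-1.571, -0.0, 1.686]
force: [-0.3, 0.0, -1.8]
grip_width: 0.0137
```

Run:
```python
from h import *
o=get_obs();print(o["ee_pos"],o["eef_rot"],o["force"])
go([.515,.3122,.0836],1.686)
```

```text
[0.51595444 0.30959793 0.12907385] [-1.57142506e+00 -2.04782848e-04  1.68603919e+00] [-0.28673432  0.01756521 -1.8364896 ]
turn [0.01 0.   0.  ] shift cm [0.27 4.55 0.07]
```

Request:
send_rows --series "0 0 0 0.15 0.3 0.05 -1; 0 0 0 0.27 0.8 0.05 -1; 0 0 0 0.27 1.4 0.05 -1; 0 0 0 0.27 2 0.05 -1; 0 0 0 0.27 2.5 0.05 -1; 0 0 0 0.27 3 0.05 -1; 0 0 0 0.27 3.5 0.05 -1; 0 0 0 0.27 3.8 0.05 -1; 0 0 0 0.27 4.1 0.05 -1; 0 0 0 0.27 4.1 0.05 -1"

```text
time_s: 16.33
ee_pos: [0.5152, 0.3125, 0.089]
eef_rot: [-1.572, -0.001, 1.686]
force: [-4.9, -1.2, 10.0]
grip_width: 0.0138
```

Request:
send_rows --series "0 0 0 0 0.15 0 -1; 0 0 0 0 0.3 0 -1; 0 0 0 0 0.4 0 -1; 0 0 0 0 0.45 0 -1; 0 0 0 0 0.5 0 -1; 0 0 0 0 0.5 0 -1; 0 0 0 0 0.5 0 -1; 0 0 0 0 0.5 0 -1; 0 0 0 0 0.5 0 -1; 0 0 0 0 0.5 0 -1"

```text
time_s: 17.17
ee_pos: [0.5171, 0.3128, 0.0876]
eef_rot: [-1.578, -0.002, 1.686]
force: [-7.7, -6.9, 36.2]
grip_width: 0.0134
```

Request:
send_rows --series "0 0 0 0 -0.5 0 -1; 0 0 0 0 -1 0 -1; 0 0 0 0 -1 0.15 -1; 0 0 0 0 -1 0.3 -1; 0 0 0 0 -1 0.3 -1; 0 0 0 0 -1 0.3 -1; 0 0 0 0 -1 0.3 -1; 0 0 0 0 -1 0.3 -1; 0 0 0 0 -1 0.3 -1; 0 0 0 0 -1 0.3 -1"

```text
time_s: 18.0
ee_pos: [0.512, 0.3118, 0.0925]
eef_rot: [-1.571, 0.0, 1.686]
force: [-0.6, 0.3, -2.4]
grip_width: 0.0139
```

Run:
```python
from h import *
o=get_obs();print(o["ee_pos"],o["eef_rot"],o["force"])
im,o=snap("w7")
im=im[100:320,200:460]; cv2.imwrite("pics/w7c.png",cv2.resize(im[:,:,::-1],None,fx=2.7,fy=2.7,interpolation=cv2.INTER_CUBIC))
```

```text
[0.51201153 0.3117575  0.09254849] [-1.57066950e+00  4.19267100e-05  1.68593548e+00] [-0.60430908  0.27672409 -2.4044908 ]
```

View pics/w7c.png

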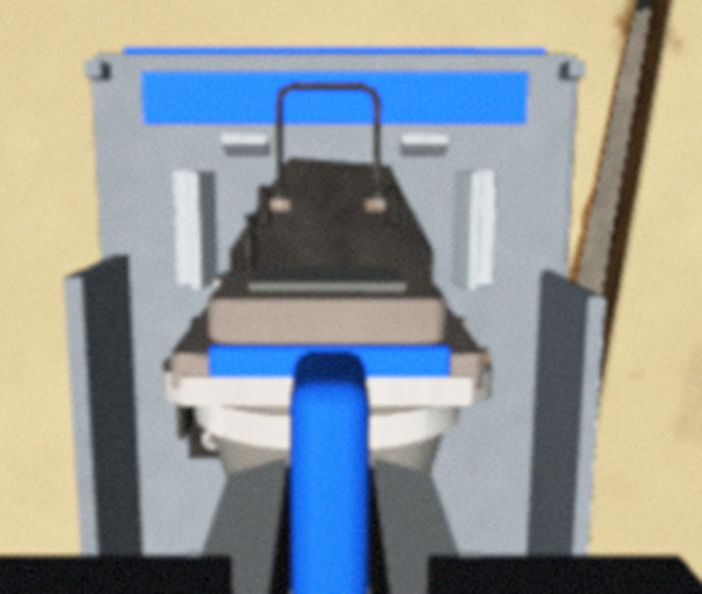

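The lamp looks centred between the side guides (inner faces at 215 and 455 in the crop), with its front edge close behind the front guides. I'm lowering again, 3 mm nearer to the robot.

Request:
send_rows --series "0 0 0 0 0.15 0 -1; 0 0 0 0 0.3 0 -1; 0 0 0 0 0.45 0 -1; 0 0 0 0 0.6 0 -1; 0 0 0 0 0.7 0 -1; 0 0 0 0 0.8 0 -1; 0 0 0 0 0.85 0 -1; 0 0 0 0 0.85 0 -1; 0 0 0 0 0.85 0 -1; 0 0 0 0 0.85 0 -1"

```text
time_s: 18.88
ee_pos: [0.5123, 0.3119, 0.0875]
eef_rot: [-1.573, -0.0, 1.686]
force: [-15.1, -8.4, 30.3]
grip_width: 0.0137
```

Run:
```python
from h import *
i=camera_info("wrist")
f=lambda y:np.array([np.sin(y),-np.cos(y),0])  # forward from tool yaw
for n in("w3","w5","w6","w7"):
    im,o=load(n); y=o["eef_rot"][2]
    if n in("w6","w7"): c=o["ee_pos"]+[0,0,.0245]
    elif n=="w5": c=np.array([.5327,-.213,.108])
    else: c=np.array([.514,.3122,.108])
    P=[c-.028*f(y),c,c+.028*f(y),c-.028*f(y)-[0,0,.018]]
    p=proj(i,P,o); print(n,p.round(1).tolist())
    u=int(round(p[0,0])); ch=0 if n=="w3" else 2
    r=int(p[0,1]); print(" ",[(k,im[k,u-2:u+3].mean(0).astype(int).tolist()) for k in range(r-14,r+12,2)])
o=get_obs();print(o["force"],o["moment"],o["ee_pos"],o["eef_rot"])
```

```text
w3 [[320.0, 258.0], [320.0, 288.9], [320.0, 318.6], [320.0, 252.6]]
  [(244, [196, 179, 168]), (246, [197, 181, 170]), (248, [196, 181, 169]), (250, [199, 105, 96]), (252, [179, 25, 19]), (254, [118, 12, 10]), (256, [115, 13, 11]), (258, [145, 18, 13]), (260, [237, 26, 18]), (262, [253, 35, 26]), (264, [254, 46, 35]), (266, [255, 49, 37]), (268, [255, 48, 36])]
w5 [[321.1, 259.7], [321.1, 290.6], [321.1, 320.3], [321.1, 254.2]]
  [(245, [194, 177, 166]), (247, [193, 177, 165]), (249, [193, 178, 165]), (251, [176, 162, 158]), (253, [66, 106, 210]), (255, [16, 54, 127]), (257, [15, 39, 94]), (259, [11, 39, 92]), (261, [15, 54, 135]), (263, [25, 98, 230]), (265, [30, 124, 248]), (267, [36, 140, 252]), (269, [35, 140, 252])]
w6 [[322.6, 242.1], [322.6, 301.6], [322.6, 356.6], [322.6, 233.9]]
  [(228, [196, 179, 168]), (230, [170, 159, 168]), (232, [46, 106, 231]), (234, [17, 63, 154]), (236, [11, 40, 100]), (238, [13, 43, 101]), (240, [10, 39, 97]), (242, [12, 44, 109]), (244, [18, 63, 153]), (246, [21, 90, 218]), (248, [27, 113, 241]), (250, [31, 123, 247]), (252, [35, 134, 251])]
w7 [[322.7, 242.4], [322.7, 301.8], [322.7, 356.7], [322.6, 234.0]]
  [(228, [61, 105, 215]), (230, [19, 74, 182]), (232, [12, 37, 93]), (234, [12, 38, 97]), (236, [11, 38, 93]), (238, [7, 39, 99]), (240, [13, 51, 130]), (242, [19, 77, 191]), (244, [23, 104, 233]), (246, [27, 113, 242]), (248, [31, 125, 248]), (250, [36, 135, 251]), (252, [38, 138, 252])]
[-15.10067783  -8.42338214  30.33481144] [-1.62812983  2.67209644 -0.07092418] [0.51229871 0.31190865 0.0874634 ] [-1.57265470e+00 -4.91329046e-04  1.68609900e+00]
```

The force direction is radial, which suggests pure vertical loading through arm compliance, so the lamp is at or very near seated. I'll relieve the pressing, release, and check the height by camera.

Request:
send_rows --series "0 0 0 0 -0.15 0 -1; 0 0 0 0 -0.3 0 -1; 0 0 0 0 -0.3 0 -1; 0 0 0 0 -0.3 0 -0.8; 0 0 0 0 -0.3 0 -0.6; 0 0 0 0 -0.3 0 -0.4; 0 0 0 0 -0.3 0 -0.2; 0 0 0 0 -0.3 0 0; 0 0 0 0 -0.3 0 0.1; 0 0 0 0 -0.3 0 0.1"

```text
time_s: 19.72
ee_pos: [0.512, 0.3117, 0.0871]
eef_rot: [-1.571, 0.0, 1.686]
force: [-0.0, 0.2, 0.5]
grip_width: 0.0488
```

Request:
send_rows --series "0 0 0 0 -2 0 0.1; 0 0 0 0 -5 0 0.1; 0 0 0 0 -8 0 0.1; 0 0 0 0 -11 0 0.1; 0 0 0 0 -13.5 2 0.1; 0 0 0 0 -13.5 4.5 0.1; 0 0 0 0 -13.5 4.5 0.1; 0 0 0 0 -13.5 4.5 0.1; 0 0 0 0 -13.5 4.5 0.1; 0 0 0 0 -13.5 4.5 0.1"

```text
time_s: 20.55
ee_pos: [0.4677, 0.3066, 0.2216]
eef_rot: [-1.57, 0.0, 1.686]
force: [-0.4, -0.4, -0.6]
grip_width: 0.0513
```

Run:
```python
from h import *
im,o=snap("w8");i=camera_info("wrist");print(o["ee_pos"],o["eef_rot"],o["force"])
for u,a,r in blobs(im,"blue"): print(u,a,np.round(r[1]),round(r[2]),onz(i,[u],.008,o)[0,:2].round(4),onz(i,[u],.108,o)[0,:2].round(4))
s=camera("scene");cv2.imwrite("pics/s2.png",s[:,:,::-1])
a=im[120:340,200:440,::-1];b=s[130:290,120:280,::-1]
cv2.imwrite("pics/m.png",np.hstack([cv2.resize(a,(480,440)),cv2.resize(b,(310,440)) if 0 else cv2.resize(b[:,20:133],(310,440))]))
```

```text
[0.46774897 0.30655159 0.22158866] [-1.57011011e+00  3.35794387e-04  1.68572135e+00] [-0.36111873 -0.4369583  -0.6151845 ]
[323.  185.6] 1095 [11. 92.] 90 [0.4329 0.3034] [0.4255 0.3022]
[321.8 275.3] 1209 [68. 52.] 89 [0.534  0.3138] [0.5009 0.31  ]
[ 56.1 404.1] 42 [10.  8.] 7 [7.423e-01 3.000e-04] [0.6561 0.0763]
```

View pics/m.png

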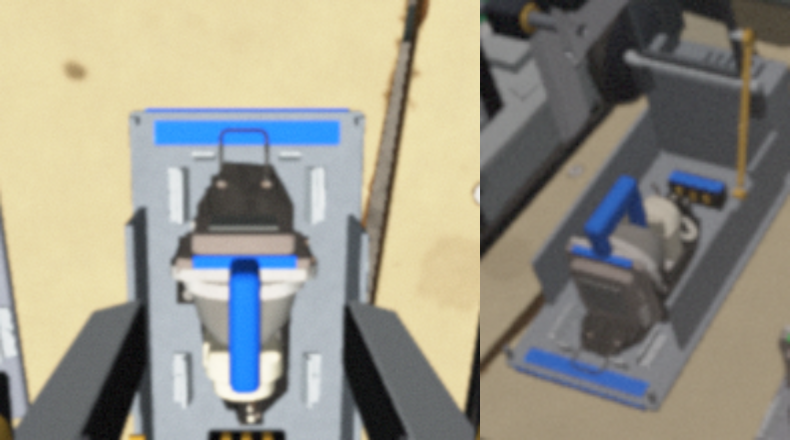

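The lamp sits centred between the guides in both views. To check the height directly, I'll touch the handle top (expected z = 0.108) with closed fingers.

Request:
send_rows --series "0 0 0 0.2 2 -2.5 -1; 0 0 0 0.2 5 -4.5 -1; 0 0 0 0.2 8 -4.5 -1; 0 0 0 0.2 9.5 -4.5 -1; 0 0 0 0.2 9.8 -4.5 -1; 0 0 0 0.2 10.1 -4.5 -1; 0 0 0 0.2 10.1 -4.5 -1; 0 0 0 0.2 10.1 -4.5 -1; 0 0 0 0.2 10.1 -4.5 -1; 0 0 0 0.2 10.1 -4.5 -1"

```text
time_s: 21.48
ee_pos: [0.5121, 0.314, 0.1222]
eef_rot: [-1.572, -0.001, 1.686]
force: [0.3, 0.5, -0.3]
grip_width: 0.0005
```

Request:
send_rows --series "0 0 0 0 0.2 0 -1; 0 0 0 0 0.4 0 -1; 0 0 0 0 0.6 0 -1; 0 0 0 0 0.8 0 -1; 0 0 0 0 1 0 -1; 0 0 0 0 1.2 0 -1; 0 0 0 0 1.3 0 -1; 0 0 0 0 1.4 0 -1; 0 0 0 0 1.4 0 -1; 0 0 0 0 1.4 0 -1"

```text
time_s: 22.32
ee_pos: [0.5118, 0.3138, 0.1083]
eef_rot: [-1.571, -0.0, 1.686]
force: [-5.0, -3.5, 10.9]
grip_width: 0.0006
```

The handle top is at 0.1083 m, so blue is fully seated. Next I'll hover over the green lamp in the red cradle.

Request:
send_rows --series "0 0 0 0 -2 0 -1; 0 0 0 0 -5 0 -1; 0 0 0 0 -9 0 -0.5; 0 -0.2 0 -2 -11.5 1 0.1; 0 -0.4 0 -6 -11.7 2 0.1; 0 -0.77 0 -10 -11.7 2.9 0.1; 0 -0.77 0 -14 -11.7 4.5 0.1; 0 -0.77 0 -17.5 -11.7 6.2 0.1; 0 -0.77 0 -18.6 -11.7 6.9 0.1; 0 -0.77 0 -18.6 -11.7 6.9 0.1"

```text
time_s: 23.15
ee_pos: [0.464, 0.119, 0.2246]
eef_rot: [-1.572, 0.0, 1.75]
force: [0.0, -0.2, 0.7]
grip_width: 0.0499
```

Request:
send_rows --series "0 0 0 0 0 0 0.1; 0 0 0 0 0 0 0.1; 0 0 0 0 0 0 0.1; 0 0 0 0 0 0 0.1; 0 0 0 0 0 0 0.1; 0 0 0 0 0 0 0.1; 0 0 0 0 0 0 0.1; 0 0 0 0 0 0 0.1; 0 0 0 0 0 0 0.1; 0 0 0 0 0 0 0.1"

```text
time_s: 23.98
ee_pos: [0.4646, 0.1211, 0.2242]
eef_rot: [-1.571, -0.0, 1.753]
force: [0.1, 0.0, -0.2]
grip_width: 0.0517
```

```bash
cat >> h.py <<'E'
def bar(im,o,seat,yaw,zc=.099):
    "rows of the bar's front top edge: predicted for handle centre at seat, and dark-to-bright step seen"
    i=camera_info("wrist"); f=np.array([np.cos(yaw),np.sin(yaw)])
    p=proj(i,[[*(np.array(seat)-.028*f),zc+.009],[*seat,zc+.009]],o); u=int(round(p[0,0])); v=int(p[0,1])
    g=im[v-12:v+14,u-2:u+3].max(2).mean(1); k=np.argmax(np.diff(cv2.GaussianBlur(g.reshape(-1,1),(1,5),1).ravel()))
    print("bar edge pred",p[0].round(1),"seen row",v-12+k+.5,"px/mm",((p[1]-p[0])[1]/28).round(2))
E
python3 - <<'E'
from h import *
im,o=snap("w9");i=camera_info("wrist");print(o["ee_pos"],o["eef_rot"])
for c in("red","green"):
    for u,a,r in blobs(im,c):
        if abs(u[0]-320)<60: print(c,u,a,np.round(r[1]),round(r[2]),onz(i,[u],.008,o)[0,:2].round(4),onz(i,[u],.108,o)[0,:2].round(4))
s=[.5106,.130];bar(im,o,s,.182)
go([*s,.0836],1.753)
for n,s,y in(("w3",(.516,.313),.115),("w5",(.5327,-.213),-.18)): im,o=load(n);bar(im,o,s,y)
E
```

```text
[0.4645973  0.1210784  0.22415814] [-1.57076014e+00 -1.25827505e-05  1.75317804e+00]
red [323.3 183.8] 967 [14. 72.] 90 [0.4283 0.1156] [0.4215 0.1139]
green [323.9 278.3] 1159 [66. 50.] 90 [0.5344 0.1359] [0.5007 0.1291]
bar edge pred [322.9 258.1] seen row 259.5 px/mm 1.11
turn [0. 0. 0.] shift cm [ 0.05 14.06 -4.68]
bar edge pred [320.8 260.4] seen row 258.5 px/mm 1.1
bar edge pred [321.3 259.8] seen row 261.5 px/mm 1.1
```

Request:
send_rows --series "0 0 0 0.1 0 -3 0.1; 0 0 0 0.1 2 -4.8 0.1; 0 0 0 0.1 5.5 -4.8 0.1; 0 0 0 0.1 9 -4.8 0.1; 0 0 0 0.1 11.5 -4.8 0.1; 0 0 0 0.1 13 -4.8 0.1; 0 0 0 0.1 14 -4.8 0.1; 0 0 0 0.1 14 -4.8 0.1; 0 0 0 0.1 14 -4.8 0.1; 0 0 0 0.1 14 -4.8 -0.6"

```text
time_s: 24.87
ee_pos: [0.5123, 0.1309, 0.0854]
eef_rot: [-1.573, 0.0, 1.753]
force: [-1.2, -0.8, 0.0]
grip_width: 0.0482
```

Request:
send_rows --series "0 0 0 0 0 0 -1; 0 0 0 0 0 0 -1; 0 0 0 0 0 0 -1; 0 0 0 0 0 0 -1; 0 0 0 0 -1 0 -1; 0 0 0 0 -3 0 -1; 0 0 0 0 -6 0 -1; 0 0 0 0 -9 0 -1; 0 0 0 0 -12 0 -1; 0 0 0 0 -14.5 0 -1"

```text
time_s: 25.7
ee_pos: [0.5115, 0.1307, 0.232]
eef_rot: [-1.572, 0.0, 1.753]
force: [0.7, -0.8, -2.8]
grip_width: 0.0137
```

Run:
```python
from h import *
o=get_obs();print(o["ee_pos"],o["eef_rot"],o["force"],o["grip_width"])
go([.5323,-.2132,.228],1.391)
```

```text
[0.51149997 0.13074189 0.23201541] [-1.57214900e+00  1.46630487e-05  1.75324435e+00] [ 0.69001887 -0.80253328 -2.80740274] 0.013691309091840931
turn [0.02 4.15 0.  ] shift cm [-34.2   0.4   4.2]
```

Request:
send_rows --series "0 0.4 0 -2 0 0.2 -1; 0 0.8 0 -5.5 0 0.5 -1; 0 1.3 0 -9.5 0 1 -1; 0 1.8 0 -13.5 0 1.5 -1; 0 2.3 0 -17.5 0 2 -1; 0 2.8 0 -21.5 0 2.5 -1; 0 3.3 0 -25.5 0 3 -1; 0 3.8 0 -29 0 3.5 -1; 0 4.15 0 -32 0 4 -1; 0 4.15 0 -34.2 0 4.2 -1"

```text
time_s: 26.53
ee_pos: [0.5317, -0.2158, 0.2297]
eef_rot: [-1.571, 0.0, 1.387]
force: [-0.4, 1.1, -2.7]
grip_width: 0.0135
```

Request:
send_rows --series "0 0 0 0 0 0 -1; 0 0 0 0 1 0 -1; 0 0 0 0 3 0 -1; 0 0 0 0 6 0 -1; 0 0 0 0 8.5 0 -1; 0 0 0 0 10 0 -1; 0 0 0 0 10 0 -1; 0 0 0 0 10 0 -1; 0 0 0 0 10 0 -1; 0 0 0 0 10 0 -1"

```text
time_s: 27.37
ee_pos: [0.533, -0.2131, 0.1307]
eef_rot: [-1.573, 0.001, 1.392]
force: [0.1, 0.5, -2.2]
grip_width: 0.0142
```

Run:
```python
from h import *
o=get_obs();print(o["ee_pos"],o["eef_rot"],o["force"],o["grip_width"])
go([.5323,-.2132,.086],1.391)
```

```text
[ 0.53297368 -0.21305844  0.1306733 ] [-1.57301241e+00  5.57392473e-04  1.39151469e+00] [ 0.10327942  0.5278754  -2.23130642] 0.01415492454592953
turn [ 0.03  0.01 -0.01] shift cm [-0.02  4.47  0.07]
```

Request:
send_rows --series "0 0 0 0 0.5 0.05 -1; 0 0 0 0 1.2 0.05 -1; 0 0 0 0 1.9 0.05 -1; 0 0 0 0 2.5 0.05 -1; 0 0 0 0 3 0.05 -1; 0 0 0 0 3.4 0.05 -1; 0 0 0 0 3.8 0.05 -1; 0 0 0 0 4 0.05 -1; 0 0 0 0 4 0.05 -1; 0 0 0 0 4 0.05 -1"

```text
time_s: 28.2
ee_pos: [0.5342, -0.2132, 0.0928]
eef_rot: [-1.578, 0.0, 1.391]
force: [-1.8, 6.5, 27.9]
grip_width: 0.0139
```

Request:
send_rows --series "0 0 0 0 0.1 0 -1; 0 0 0 0 0.2 0 -1; 0 0 0 0 0.3 0 -1; 0 0 0 0 0.4 0 -1; 0 0 0 0 0.4 0 -1; 0 0 0 0 0.4 0 -1; 0 0 0 0 0.4 0 -1; 0 0 0 0 0.4 0 -1; 0 0 0 0 0.4 0 -1; 0 0 0 0 0.4 0 -1"

```text
time_s: 29.03
ee_pos: [0.5352, -0.2134, 0.09]
eef_rot: [-1.581, 0.001, 1.391]
force: [-0.2, 8.8, 36.0]
grip_width: 0.0136
```

The contact is 5–7 mm too high, with a sideways force. I'm lifting off a little to look.

Request:
send_rows --series "0 0 0 0 -0.5 0 -1; 0 0 0 0 -1 0 -1; 0 0 0 0 -1.2 0 -1; 0 0 0 0 -1.2 0 -1; 0 0 0 0 -1.2 0 -1; 0 0 0 0 -1.2 0 -1; 0 0 0 0 -1.2 0 -1; 0 0 0 0 -1.2 0 -1; 0 0 0 0 -1.2 0 -1; 0 0 0 0 -1.2 0 -1"

```text
time_s: 29.87
ee_pos: [0.5318, -0.2131, 0.0971]
eef_rot: [-1.571, -0.0, 1.391]
force: [-0.1, 0.6, -1.7]
grip_width: 0.0137
```

Run:
```python
from h import *
im,o=snap("w10");i=camera_info("wrist");print(o["ee_pos"],o["eef_rot"],o["force"])
for u,a,r in blobs(im,"green"): print(u,a,np.round(r[1]),round(r[2]),onz(i,[u],.008,o)[0,:2].round(4))
f=np.array([np.sin(o["eef_rot"][2]),-np.cos(o["eef_rot"][2])])
bar(im,o,o["ee_pos"][:2],o["eef_rot"][2]-np.pi/2,o["ee_pos"][2]+.0135)
im=im[100:320,200:460]; cv2.imwrite("pics/w10c.png",cv2.resize(im[:,:,::-1],None,fx=2.7,fy=2.7,interpolation=cv2.INTER_CUBIC))
```

```text
[ 0.53183583 -0.21310085  0.09705062] [-1.57065288e+00 -4.38595623e-05  1.39098120e+00] [-0.0537975   0.63248268 -1.69626066]
[318.4 120.8] 122 [100.   1.] 0 [ 0.4431 -0.1992]
[324.4 132.1] 1501 [111.  18.] 0 [ 0.4515 -0.1964]
[321.  135.4] 452 [13. 34.] 90 [ 0.4532 -0.1992]
[321.5 273.6] 3989 [121.  89.] 90 [ 0.5553 -0.2174]
bar edge pred [321.5 241.3] seen row 235.5 px/mm 2.1
```

View pics/w10c.png

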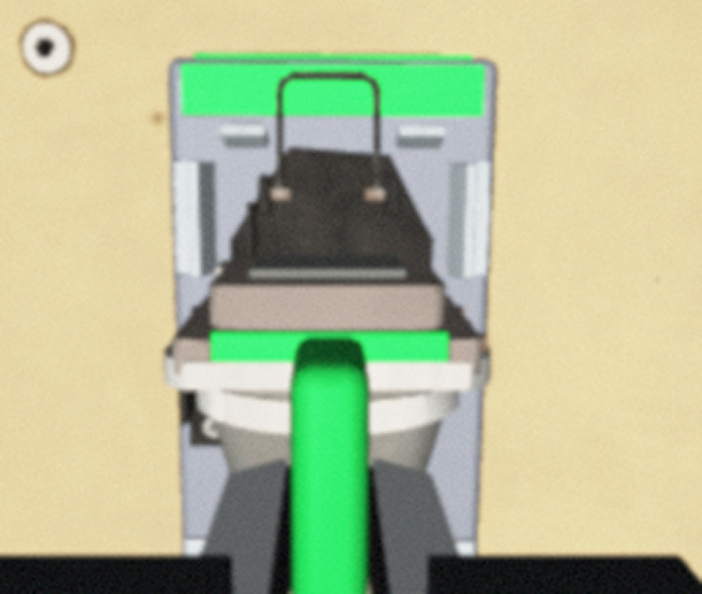

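The lamp is centred laterally between the side guides (215 and 449 in the crop). It was pushed about 3 mm forward in the grip, and its front edge is now only about 1 mm from the front guides. I'll shift it 2 mm back, lower to light contact, and release so that it can self-centre. Then I'll check the height by touch.

Request:
send_rows --series "0 0 0 0 0 -0.2 -1; 0 0 0 0 0.1 -0.2 -1; 0 0 0 0 0.2 -0.2 -1; 0 0 0 0 0.3 -0.2 -1; 0 0 0 0 0.4 -0.2 -1; 0 0 0 0 0.5 -0.2 -1; 0 0 0 0 0.6 -0.2 -1; 0 0 0 0 0.7 -0.2 -1; 0 0 0 0 0.7 -0.2 -1; 0 0 0 0 0.7 -0.2 -1"

```text
time_s: 30.75
ee_pos: [0.5339, -0.2135, 0.0905]
eef_rot: [-1.571, 0.0, 1.391]
force: [-2.8, 0.7, 4.2]
grip_width: 0.0137
```

Request:
send_rows --series "0 0 0 0 0.05 0 -1; 0 0 0 0 0.1 0 -1; 0 0 0 0 0.1 0 -1; 0 0 0 0 0.1 0 -0.8; 0 0 0 0 0.1 0 -0.6; 0 0 0 0 0.1 0 -0.4; 0 0 0 0 0.1 0 -0.2; 0 0 0 0 0.1 0 0; 0 0 0 0 0.1 0 0.1; 0 0 0 0 0.1 0 0.1"

```text
time_s: 31.58
ee_pos: [0.5339, -0.2134, 0.0891]
eef_rot: [-1.571, -0.0, 1.391]
force: [-0.2, 0.3, 0.3]
grip_width: 0.0486
```

Request:
send_rows --series "0 0 0 0 -1 0 0.1; 0 0 0 0 -3 0 0.1; 0 0 0 0 -4.2 0 0.1; 0 0 0 0 -4.2 0 -0.5; 0 0 0 0 -4.2 0 -1; 0 0 0 0 -4.2 0 -1; 0 0 0 0 -4.2 0 -1; 0 0 0 0 -3.8 0 -1; 0 0 0 0 -3.5 0 -1; 0 0 0 0 -3.2 0 -1"

```text
time_s: 32.42
ee_pos: [0.5336, -0.2134, 0.1203]
eef_rot: [-1.57, -0.0, 1.391]
force: [-0.6, 0.5, 0.6]
grip_width: 0.0085
```

Request:
send_rows --series "0 0 0 0 0.2 0 -1; 0 0 0 0 0.4 0 -1; 0 0 0 0 0.6 0 -1; 0 0 0 0 0.8 0 -1; 0 0 0 0 1 0 -1; 0 0 0 0 1.2 0 -1; 0 0 0 0 1.4 0 -1; 0 0 0 0 1.5 0 -1; 0 0 0 0 1.5 0 -1; 0 0 0 0 1.5 0 -1"

```text
time_s: 33.25
ee_pos: [0.534, -0.2135, 0.1082]
eef_rot: [-1.572, 0.0, 1.391]
force: [-9.5, 4.1, 21.1]
grip_width: 0.0005
```

Green's handle top is at 0.1082 m, so it is seated. Next is red from the mat.

Request:
send_rows --series "0 0 0 0 -3 0 -1; 0 0 0 0 -7 0 -0.5; 0 0 0 0 -11 0 0.1; 0 -0.3 0 3 -11.5 0.8 0.1; 0 -0.6 0 7 -11.5 1.9 0.1; 0 -0.9 0 11 -11.5 3 0.1; 0 -1.12 0 15 -11.5 4.1 0.1; 0 -1.12 0 17 -11.5 4.67 0.1; 0 -1.12 0 17 -11.5 4.67 0.1; 0 -1.12 0 17 -11.5 4.67 0.1"

```text
time_s: 34.08
ee_pos: [0.5183, -0.0371, 0.2214]
eef_rot: [-1.571, 0.0, 1.491]
force: [-0.1, -0.0, 0.7]
grip_width: 0.0514
```

Run:
```python
from h import *
im,o=snap("w11");print(o["ee_pos"],o["eef_rot"])
i=camera_info("wrist")
for c in("red","blue","green"):
    for u,a,r in blobs(im,c): 
        if a>400: print(c,u,a,np.round(r[1]))
bar(im,o,[.5192,-.0379],-.082,.094)
im4,o4=load("w4");bar(im4,o4,[.5192,-.0379],-.082,.094)
go([.5192,-.0379,.0795],1.489)
```

```text
[ 0.51833658 -0.03712149  0.22136886] [-1.57130919e+00  1.58258529e-04  1.49073994e+00]
red [461.5 120.6] 1176 [15. 79.]
red [321.3 229.1] 1311 [67. 53.]
red [496.6 288.7] 459 [10. 44.]
blue [617.  115.8] 582 [13. 47.]
green [167.  167.8] 904 [75. 13.]
green [126.  259.7] 1753 [52. 69.]
bar edge pred [321.  203.7] seen row 206.5 px/mm 1.18
bar edge pred [321.9 259.3] seen row 261.5 px/mm 1.07
turn [ 0.  0. -0.] shift cm [ 0.03 14.17 -0.08]
```

Request:
send_rows --series "0 0 0 0 3 -0.25 0.1; 0 0 0 0 6.5 -0.25 0.1; 0 0 0 0 9.5 -0.25 0.1; 0 0 0 0 12 -0.25 0.1; 0 0 0 0 13.3 -0.25 0.1; 0 0 0 0 13.9 -0.25 0.1; 0 0 0 0 13.9 -0.25 0.1; 0 0 0 0 13.9 -0.25 0.1; 0 0 0 0 13.9 -0.25 0.1; 0 0 0 0 13.9 -0.25 -0.5"

```text
time_s: 34.97
ee_pos: [0.5213, -0.0384, 0.0833]
eef_rot: [-1.573, 0.0, 1.489]
force: [-0.5, 0.6, 0.5]
grip_width: 0.0476
```

Request:
send_rows --series "0 0 0 0 0 0 -1; 0 0 0 0 0 0 -1; 0 0 0 0 0 0 -1; 0 0 0 0 0 0 -1; 0 0 0 0 0 0 -1; 0 0 0 0 0 0 -1; 0 0 0 0 0 0 -1; 0 0 0 0 0 0 -1; 0 0 0 0 0 0 -1; 0 0 0 0 0 0 -1"

```text
time_s: 35.8
ee_pos: [0.5208, -0.038, 0.0822]
eef_rot: [-1.571, -0.0, 1.489]
force: [-0.3, 0.2, 0.1]
grip_width: 0.0135
```

Request:
send_rows --series "0 0 0 0 -0.5 0 -1; 0 0 0 0 -1.5 0 -1; 0 0 0 0 -3.5 0 -1; 0 0 0 0 -6 0 -1; 0 0 0 0 -9 0 -1; 0 0 0 0 -11 0 -1; 0 0 0 0 -12 0 -1; 0 0 0 0 -12 0 -1; 0 0 0 0 -12 0 -1; 0 0 0 0 -12 0 -1"

```text
time_s: 36.63
ee_pos: [0.5202, -0.038, 0.2007]
eef_rot: [-1.569, -0.0, 1.489]
force: [0.2, 0.5, -4.0]
grip_width: 0.0138
```

Run:
```python
from h import *
go([.5106,.130,.20],1.753)
```

```text
turn [-0.03 -3.03  0.  ] shift cm [16.66  0.08  2.33]
```

Request:
send_rows --series "0 -0.4 0 2 0 0.3 -1; 0 -0.9 0 5 0 0.7 -1; 0 -1.4 0 8 0 1.1 -1; 0 -1.9 0 11 0 1.5 -1; 0 -2.5 0 14 0 1.9 -1; 0 -3.03 0 16 0 2.2 -1; 0 -3.03 0 16.65 0 2.3 -1; 0 -3.03 0 16.65 0 2.3 -1; 0 -3.03 0 16.65 2 2.3 -1; 0 -3.03 0 16.65 4 2.3 -1"

```text
time_s: 37.47
ee_pos: [0.5119, 0.1288, 0.1617]
eef_rot: [-1.572, 0.0, 1.751]
force: [-0.3, 0.2, -2.8]
grip_width: 0.0135
```

Request:
send_rows --series "0 0 0 0 1 0 -1; 0 0 0 0 2 0 -1; 0 0 0 0 3 0 -1; 0 0 0 0 4 0 -1; 0 0 0 0 4.5 0 -1; 0 0 0 0 4.5 0 -1; 0 0 0 0 4.5 0 -1; 0 0 0 0 4.5 0 -1; 0 0 0 0 4.5 0 -1; 0 0 0 0 4.5 0 -1"

```text
time_s: 38.3
ee_pos: [0.5117, 0.1298, 0.1176]
eef_rot: [-1.572, 0.0, 1.753]
force: [-0.4, -0.5, -3.0]
grip_width: 0.0138
```

Run:
```python
from h import *
im,o=snap("w12");print(o["ee_pos"],o["eef_rot"],o["force"])
i=camera_info("wrist")
for u,a,r in blobs(im,"red"): print(u,a,np.round(r[1]),round(r[2]),onz(i,[u],.008,o)[0,:2].round(4))
bar(im,o,o["ee_pos"][:2],o["eef_rot"][2]-np.pi/2,o["ee_pos"][2]+.0118)
go([.5106,.130,.0872],1.753)
```

```text
[0.51168699 0.1298494  0.11763447] [-1.57158209e+00  2.00858550e-05  1.75327541e+00] [-0.44009937 -0.54604102 -3.01066864]
[319.6 121.4] 161 [ 1. 95.] 90 [0.4223 0.1112]
[323.2 132. ] 1733 [ 17. 103.] 90 [0.4295 0.1153]
[321.6 277.5] 4031 [116.  90.] 89 [0.5453 0.1354]
bar edge pred [323.  240.7] seen row 241.5 px/mm 2.08
turn [0.01 0.   0.  ] shift cm [0.04 3.03 0.1 ]
```

Request:
send_rows --series "0 0 0 0 0.4 0.2 -1; 0 0 0 0 0.8 0.2 -1; 0 0 0 0 1.2 0.2 -1; 0 0 0 0 1.6 0.2 -1; 0 0 0 0 1.9 0.2 -1; 0 0 0 0 2.1 0.2 -1; 0 0 0 0 2.3 0.2 -1; 0 0 0 0 2.4 0.2 -1; 0 0 0 0 2.4 0.2 -1; 0 0 0 0 2.4 0.2 -1"

```text
time_s: 39.18
ee_pos: [0.5096, 0.1294, 0.0932]
eef_rot: [-1.571, 0.0, 1.753]
force: [0.1, 0.4, -2.8]
grip_width: 0.0134
```

No contact yet. Lowering slowly.

Request:
send_rows --series "0 0 0 0 0.1 0 -1; 0 0 0 0 0.2 0 -1; 0 0 0 0 0.3 0 -1; 0 0 0 0 0.4 0 -1; 0 0 0 0 0.5 0 -1; 0 0 0 0 0.55 0 -1; 0 0 0 0 0.6 0 -1; 0 0 0 0 0.6 0 -1; 0 0 0 0 0.6 0 -1; 0 0 0 0 0.6 0 -1"

```text
time_s: 40.02
ee_pos: [0.5095, 0.1294, 0.0872]
eef_rot: [-1.571, -0.0, 1.753]
force: [-0.0, -0.1, -2.1]
grip_width: 0.0136
```

Request:
send_rows --series "0 0 0 0 0.05 0 -1; 0 0 0 0 0.1 0 -1; 0 0 0 0 0.1 0 -1; 0 0 0 0 0.1 0 -0.8; 0 0 0 0 0.1 0 -0.6; 0 0 0 0 0.1 0 -0.4; 0 0 0 0 0.1 0 -0.2; 0 0 0 0 0.1 0 0; 0 0 0 0 0.1 0 0.1; 0 0 0 0 0.1 0 0.1"

```text
time_s: 40.85
ee_pos: [0.5095, 0.1294, 0.0861]
eef_rot: [-1.571, 0.0, 1.753]
force: [-0.6, -0.8, -0.0]
grip_width: 0.0487
```

Request:
send_rows --series "0 0 0 0 -1 0 0.1; 0 0 0 0 -3 0 0.1; 0 0 0 0 -4.4 0 0.1; 0 0 0 0 -4.4 0 -0.5; 0 0 0 0 -4.4 0 -1; 0 0 0 0 -4.4 0 -1; 0 0 0 0 -4.4 0 -1; 0 0 0 0 -4 0 -1; 0 0 0 0 -3.7 0 -1; 0 0 0 0 -3.4 0 -1"

```text
time_s: 41.68
ee_pos: [0.5093, 0.1294, 0.1193]
eef_rot: [-1.57, -0.0, 1.753]
force: [-0.2, -0.1, -0.0]
grip_width: 0.0085
```

Request:
send_rows --series "0 0 0 0 0.2 0 -1; 0 0 0 0 0.4 0 -1; 0 0 0 0 0.6 0 -1; 0 0 0 0 0.8 0 -1; 0 0 0 0 1 0 -1; 0 0 0 0 1.2 0 -1; 0 0 0 0 1.3 0 -1; 0 0 0 0 1.4 0 -1; 0 0 0 0 1.4 0 -1; 0 0 0 0 1.4 0 -1"

```text
time_s: 42.52
ee_pos: [0.5097, 0.1295, 0.1081]
eef_rot: [-1.572, 0.0, 1.753]
force: [-10.8, -2.1, 23.7]
grip_width: 0.0004
```

All three handle tops are at 0.108 m. I'm retreating clear for the final check.

Request:
send_rows --series "0 0 0 0 -3 0 -1; 0 0 0 0 -7 0 -1; 0 0 0 0 -11 0 -1; 0 0 0 0 -15 0 -1; 0 0 0 0 -18 2 -1; 0 0 0 -2 -19 5 -1; 0 0 0 -4 -19 8 -1; 0 0 0 -6 -19 10 -1; 0 0 0 -6 -19 10 -1; 0 0 0 -6 -19 10 -1"

```text
time_s: 43.35
ee_pos: [0.4219, 0.0517, 0.2967]
eef_rot: [-1.572, 0.0, 1.751]
force: [-0.4, 0.2, -0.5]
grip_width: 0.0003
```

Run:
```python
from h import *
im,o=snap("w13");print(o["ee_pos"],o["eef_rot"],o["force"])
i=camera_info("wrist")
seats=dict(blue=((.516,.313),.115),red=((.5106,.130),.182),green=((.5327,-.213),-.18))
for c,(s,y) in seats.items():
    print(c,proj(i,[[*s,.108]],o).round(0).tolist(),[(u.tolist(),a,onz(i,[u],.1,o)[0,:2].round(3).tolist()) for u,a,r in blobs(im,c,200)])
cv2.imwrite("pics/fin.png",np.vstack([cv2.resize(im[100:340,:,::-1],(700,262)),cv2.resize(camera("scene")[120:390,100:500,::-1],(480,324)).copy() if 0 else cv2.copyMakeBorder(cv2.resize(camera("scene")[120:390,100:500,::-1],(480,324)),0,0,0,220,0)]))
```

```text
[0.42188693 0.05170614 0.29671608] [-1.57234955e+00  1.81032631e-04  1.75147270e+00] [-0.35269322  0.24645541 -0.50728095]
blue [[535.0, 343.0]] [([504.8, 249.7], np.int32(698), [0.419, 0.251]), ([529.0, 323.7], np.int32(862), [0.497, 0.304])]
red [[378.0, 312.0]] [([91.5, 99.6], np.int32(489), [0.345, -0.193]), ([368.3, 221.7], np.int32(692), [0.415, 0.1]), ([375.1, 288.8], np.int32(536), [0.487, 0.123])]
green [[63.0, 277.0]] [([128.5, 195.6], np.int32(622), [0.433, -0.152]), ([72.7, 269.0], np.int32(1178), [0.525, -0.208]), ([89.7, 323.6], np.int32(276), [0.587, -0.187])]
```

View pics/fin.png

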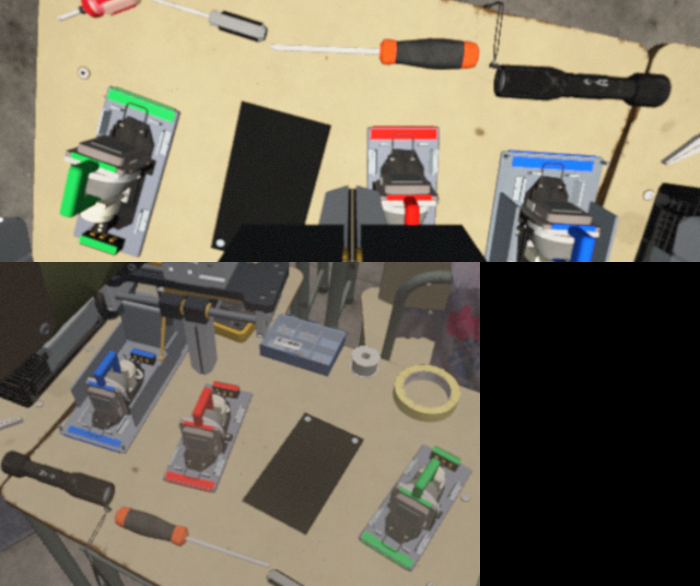

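The final view shows blue in the stand, red in the red cradle and green in the green cradle. All are upright and aligned with bail ends forward, the mat is free, and the brass stay stands at (163,340). Handing in.

Run:
```python
from h import *
hand_in(); print(get_obs()["time_s"])
```

```text
the job is handed in; nothing more can be done
the job is handed in; nothing more can be done
```

I raised the guard to about 1.53 rad by the arc travelled, and it stayed propped when I let go. I parked red on the mat, then moved blue into the test stand, green into the green cradle and red into the red cradle. The job was handed in at about 43 s.

**What the last checks showed**
- **Height:** touching each handle top gave 0.1083 m (blue), 0.1082 m (green) and 0.1081 m (red), against 0.108 m expected. All three are fully seated.
- **Position:** by my camera and grasp estimates the handle centres are within about 4 mm of their seat points. The final wrist picture did not add to this, because the gripper partly hid the handles.
- **Orientation:** the last pictures showed the lamps upright, in line and bail ends forward, with the arm clear.

**What disagreed or went unchecked**
- **Blue and green seating:** on first lowering, both met resistance 2–7 mm high, with up to 36 N at the wrist. Blue went in after a 3 mm shift towards the robot. Green had been pushed about 3 mm forward in the grip and went in after a 2 mm shift away from the robot. I did not find the cause of the early contact.
- **Guard angle:** I did not measure it again at the end. After release an early top view showed the guard up and propped; the final scene picture shows only the brass stay upright, because the gripper hides the panel.

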